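# Stow the spice tins and bolt the drawer

### The job

Slide the child-lock bolt on the spice drawer back, pull the drawer fully out, and put every tin from the bamboo board into an empty pocket of the drawer, one tin to a pocket, standing upright and right down in it. The black-lidded tin already in the drawer stays stored. Once every tin is in, push the drawer fully shut and slide the bolt fully home into its keeper, leaving the lunchbox, dish and ladle where they are.

Things in the scene. Friction and masses are not known exactly. Their poses are not given: they have to be found in the camera images.
- tin0_mid (a point): Centre (half-way up, on the axis) of the spice tin with the red lid: an upright closed cylinder 44 mm in diameter and 42 mm tall, silver body, about 60 g. z axis along the tin, towards its lid. It may be absent. Starts on the bamboo board (fixed, 8 mm thick), with at least 25 mm of room to the next tin.
- tin1_mid (a point): Centre (half-way up, on the axis) of the spice tin with the yellow lid: an upright closed cylinder 44 mm in diameter and 42 mm tall, silver body, about 60 g. z axis along the tin, towards its lid. It may be absent. Starts on the bamboo board (fixed, 8 mm thick), with at least 25 mm of room to the next tin.
- tin2_mid (a point): Centre (half-way up, on the axis) of the spice tin with the green lid: an upright closed cylinder 44 mm in diameter and 42 mm tall, silver body, about 60 g. z axis along the tin, towards its lid. It may be absent. Starts on the bamboo board (fixed, 8 mm thick), with at least 25 mm of room to the next tin.
- tin3_mid (a point): Centre (half-way up, on the axis) of the spice tin with the copper-coloured lid: an upright closed cylinder 44 mm in diameter and 42 mm tall, silver body, about 60 g. z axis along the tin, towards its lid. It may be absent. Starts on the bamboo board (fixed, 8 mm thick), with at least 25 mm of room to the next tin.
- tin4_mid (a point): Centre (half-way up, on the axis) of the spice tin with the white lid: an upright closed cylinder 44 mm in diameter and 42 mm tall, silver body, about 60 g. z axis along the tin, towards its lid. It may be absent. Starts on the bamboo board (fixed, 8 mm thick), with at least 25 mm of room to the next tin.
- stored0_mid (a point): Centre (half-way up) of a spice tin with a black lid, same size as the others, that is already stored in one of the pockets inside the closed drawer; it stays there. Of three such tins only one is present (in pocket 0 if it is this one).
- stored1_mid (a point): Centre (half-way up) of a spice tin with a black lid, same size as the others, that is already stored in one of the pockets inside the closed drawer; it stays there. Of three such tins only one is present (in pocket 4 if it is this one).
- stored2_mid (a point): Centre (half-way up) of a spice tin with a black lid, same size as the others, that is already stored in one of the pockets inside the closed drawer; it stays there. Of three such tins only one is present (in pocket 2 if it is this one).
- pocket0 (a point): Pocket 0 of the drawer's grey insert (front row, -y end): centre of its mouth, 28 mm above the countertop, level with the insert's top face; moves with the drawer. Round, 50 mm wide, 14 mm deep: a seated tin's centre is 7 mm above this point. Axes: x into the unit (the drawer pulls out along -x), y along the front, z up. Rows 58 mm apart, pockets 72 mm apart in y.
- pocket1 (a point): Pocket 1 of the drawer's grey insert (front row, middle): centre of its mouth, 28 mm above the countertop, level with the insert's top face; moves with the drawer. Round, 50 mm wide, 14 mm deep: a seated tin's centre is 7 mm above this point. Axes: x into the unit (the drawer pulls out along -x), y along the front, z up. Rows 58 mm apart, pockets 72 mm apart in y.
- pocket2 (a point): Pocket 2 of the drawer's grey insert (front row, +y end): centre of its mouth, 28 mm above the countertop, level with the insert's top face; moves with the drawer. Round, 50 mm wide, 14 mm deep: a seated tin's centre is 7 mm above this point. Axes: x into the unit (the drawer pulls out along -x), y along the front, z up. Rows 58 mm apart, pockets 72 mm apart in y.
- pocket3 (a point): Pocket 3 of the drawer's grey insert (rear row, -y end): centre of its mouth, 28 mm above the countertop, level with the insert's top face; moves with the drawer. Round, 50 mm wide, 14 mm deep: a seated tin's centre is 7 mm above this point. Axes: x into the unit (the drawer pulls out along -x), y along the front, z up. Rows 58 mm apart, pockets 72 mm apart in y.
- pocket4 (a point): Pocket 4 of the drawer's grey insert (rear row, middle): centre of its mouth, 28 mm above the countertop, level with the insert's top face; moves with the drawer. Round, 50 mm wide, 14 mm deep: a seated tin's centre is 7 mm above this point. Axes: x into the unit (the drawer pulls out along -x), y along the front, z up. Rows 58 mm apart, pockets 72 mm apart in y.
- pocket5 (a point): Pocket 5 of the drawer's grey insert (rear row, +y end): centre of its mouth, 28 mm above the countertop, level with the insert's top face; moves with the drawer. Round, 50 mm wide, 14 mm deep: a seated tin's centre is 7 mm above this point. Axes: x into the unit (the drawer pulls out along -x), y along the front, z up. Rows 58 mm apart, pockets 72 mm apart in y.
- drawer (a joint): Drawer of the wooden unit on the countertop (240 mm wide, 190 mm deep, roof top 74 mm high): 0 shut, 0.150 m pulled fully out. Damped runner (1.5 N friction plus 12 N per m/s); stays where left. Fully out, the rear pockets' centres are 56 mm clear of the unit's front edge. The insert has no walls above its top face. It cannot be pulled while the bolt is in its keeper.
- drawer_handle (a point): Middle of the drawer's steel bar handle: a horizontal bar about 10 mm thick and 100 mm long along the drawer's y, 45 mm above the countertop, its axis 35 mm in front of the front panel, on the -y half of the panel. Same axes as the pockets; it moves with the drawer. The panel's back face is 36 mm in front of the front pockets' centres.
- bolt (a joint): Barrel bolt (child lock) on the drawer's front panel: 0 fully drawn back, 0.040 m fully home at its stop. It slides along the drawer's +y into the keeper fixed to the unit's side; about 2 N friction. The rod's end leaves the keeper below about 0.013. It starts in the keeper.
- bolt_knob (a point): Point on the axis of the bolt's upright red knob, 80 mm above the countertop: the knob is a cylinder 16 mm in diameter, from 50 to 94 mm above the countertop, 19 mm in front of the front panel (centre to panel). The panel's top is 62 mm and the unit's roof 74 mm above the countertop. Same axes as the pockets; it moves with the drawer and the bolt.
- lunchbox: Orange plastic lunchbox, closed, 166 x 116 x 62 mm, origin under its centre; a bystander on the robot's left.
- dish: White ceramic dish 70 mm in diameter, 28 mm tall, origin under its centre; a bystander right in front of the robot.
- ladle: Steel ladle 270 mm long lying along its x (bowl at +x, 76 mm wide, 30 mm tall; handle towards -x), origin under its middle; a bystander on the robot's right.

How it is judged:
By the outcome, as a careful person would: the job done as asked, in the order asked, and still so for the second after the job is handed in, with the robot touching nothing.
Of tin0, tin1, tin2, tin3, tin4 only 3 to 5 are there at a start; the rules pass over those that are not, and their reading is None.
Of stored0, stored1, stored2 only 1 to 1 are there at a start; the rules pass over those that are not, and their reading is None.
At some moment in a run one of tin0, tin1, tin2, tin3, tin4 may be knocked a few centimetres aside while the robot is not near it.
It also fails if it takes over 210 s, if anything falls off the work surface, if the arm or the gripper's body presses on something with over 40 N, if the wrist force passes 120 N, or if a joint passes its speed limit or range.

### The arm

A 6-joint arm with a two-finger parallel gripper is mounted at the origin on the work surface. World frame = base frame: x ahead of the robot, y to its left, z up, the work surface at z = 0. Lengths are in mm, angles in rad, forces in N, time in s.
With the tool pointing down it reaches from about 375 to 750 mm from the base axis. Payload 9 kg.
Tool frame: the origin (TCP) lies at the very end of the fingers, on their centre line; the grasp point (between the pads) lies hold_point_z behind it (hold_point_z is the distance from the TCP to the grasp point, in mm); z points along the fingers, y is the line along which they close (so a half turn about z gives the same grasp; the last joint's range is limited). The gripper opens to 85 mm and grips with 20 to 120 N. Pads are 22 mm wide; open, the fingers measure 114 mm over their backs; the gripper's body (76 mm by 85 mm) begins 54 mm behind the grasp point. The pads swing forward as they close: fully open they stand 13 mm farther back than shut.
Start: joints at [1.009, 0.104, 0.097, 1.564, 0, 1.353], TCP at [202.246, 564.919, 231.331] pointing down, gripper open.
Joint ranges: [-2.99, 2.99], [-0.84, 1.86], [-1.1, 1.16], [-1.84, 2.11], [-1.51, 1.56], [-3.14, 3.14]. Speed limits (rad/s): [2.22, 2.22, 2.57, 3.14, 3.14, 3.14].

### API

Orientations are given as a rotation vector (axis times angle).
In Python, from cell import * gives the robot as it stands.
- The arm moves only by the tool jog_arm, never from a script. Its argument "commands" is a list of rows, each a list of 3 entries, a list of its own where there are three numbers: the shift along the tool's x, y, z as a fraction of full scale, then the turn, a rotation vector about the tool's x, y, z as a fraction of full scale, then the gripper command: -1 is fully open, 1 is shut, values between are in proportion. In form: [[[x, y, z], [rx, ry, rz], hand], ...]. A call has 1 to 10 rows; each row is the pose to reach, as a shift and turn from the pose commanded when the call began, along the tool's axes at that moment, turning the shorter way round; what a row does not reach only later rows make up. Full scale, the value 1, is 25 cm for a shift and 360 degrees for a turn. A row lasts 1/10 s, in which the tool goes at most 50 mm and 8.59 degrees, less where a joint would pass 70% of its speed; a pose out of reach is approached as far as the arm can. A call with a number of a shift or a turn outside -1 to 1 is refused whole. A call with a gripper value outside its range is refused whole. The fingers move at their own pace and stop on an object; "squeeze" is the grip in N (left out, the last holds). Time passes only in rows, so rows that repeat a pose let the fingers close. It gives the time, the measured TCP pose, the force, the opening and the grip force at its end, in the units of the state.
- read_state(): the state, without advancing time (a new reading comes with each control period).
- get_image(name): name is "side" or "top"; returns the picture (384x512x3 uint8, blue, green, red); there is no depth.
- camera_info(name): a dict with "fx", "fy", "cx", "cy" (pixels), "cam_to_world" (4x4, takes a point from camera to world coordinates). Camera axes: x right, y down, z forward; pixel columns grow to the right and rows downward; lengths in mm; the calibration is good to about 2 mm. A picture is of the moment at which its call begins. camera_info takes no time and is no camera call.
- close_job(): hands the job in; it is judged then, once.
The state is a dict: "time": time; "joints": joint angles; "qvel": joint speeds; "joint_efforts": joint torques, N m; "tcp_pos": TCP position; "tcp_rot": TCP orientation; "wrist_force": force on the tool from outside, world axes, zero at the start; "wrist_torque": the same for the moment, N m; "grip_width": opening from 0.0 (shut) to 1.0 (fully open); "grasp_force": force on a finger pad.
Only numpy, scipy, OpenCV 4.12 (cv2) and the standard library are available. Lean on these libraries where they do the work, as an engineer would, in place of code of your own. Each camera call takes 0.05 s, during which the arm holds its last target. There are 200 camera calls.

## Working session

There is one attempt and no reset: what is moved stays moved. The work goes in short steps, Python scripts to look and compute and a tool call to move; the robot and the scene stay as the last step left them, time stands still between calls to the robot, and variables do not carry over. Pictures are saved under pics/ and viewed, at most 14 in all, crops included, and the job is handed in when it is done.

Besides the shell and the picture viewer there is one more tool, called after "Request:" as name(argument=value, ...), one argument or row to a line, values as JSON. jog_arm: Moves the arm, as the interface text tells. Its arguments: {"type":"object","properties":{"commands":{"type":"array"},"squeeze":{"type":"number"}},"required":["commands"]}

```bash
ls; mkdir -p pics; python3 - <<'E'
from cell import *
import cv2
s=read_state();print(s)
for n in("top","side"):
    cv2.imwrite(f"pics/{n}0.png",get_image(n)); c=camera_info(n);print(n,c)
E
```

```text
pics
{'time': 0.0, 'joints': array([1.00929849e+00, 1.04729143e-01, 9.64255990e-02, 1.56388098e+00,
       2.30658797e-05, 1.35312765e+00]), 'qvel': array([ 0.00083478, -0.00093721, -0.00011885,  0.00083214,  0.00085556,
        0.00033539]), 'joint_efforts': array([-1.80019433e-03, -5.56929553e+01,  5.03651798e+01,  1.68803654e-02,
       -3.87725258e-04, -1.82931963e-07]), 'tcp_pos': array([202.03686011, 564.59798337, 230.48081216]), 'tcp_rot': array([-5.37335241e-01, -3.09474146e+00,  2.00307084e-03]), 'wrist_force': array([ 0.29223251, -0.13720023,  0.16684961]), 'wrist_torque': array([0.00963882, 0.02526892, 0.04489104]), 'grasp_force': 0.0, 'grip_width': 1.00145345925521}
top {'fx': 497.78937126799326, 'fy': 497.78937126799326, 'cx': 260.82941881334403, 'cy': 197.25922313570211, 'cam_to_world': array([[-2.76151770e-02, -9.80139341e-01,  1.96377888e-01,
         2.88205843e+02],
       [-9.99607572e-01,  2.61527626e-02, -1.00367130e-02,
         2.69008690e+01],
       [ 4.70155302e-03, -1.96577989e-01, -9.80476919e-01,
         1.70308138e+03],
       [ 0.00000000e+00,  0.00000000e+00,  0.00000000e+00,
         1.00000000e+00]])}
side {'fx': 385.019896718555, 'fy': 385.019896718555, 'cx': 262.8277741434039, 'cy': 188.66673611392125, 'cam_to_world': array([[ 9.50323717e-01, -1.97769240e-01,  2.40358402e-01,
         3.01951137e+02],
       [-3.11152069e-01, -5.82956239e-01,  7.50564064e-01,
        -9.02786575e+02],
       [-8.32005465e-03, -7.88066845e-01, -6.15533448e-01,
         8.13094616e+02],
       [ 0.00000000e+00,  0.00000000e+00,  0.00000000e+00,
         1.00000000e+00]])}
```

View pics/top0.png

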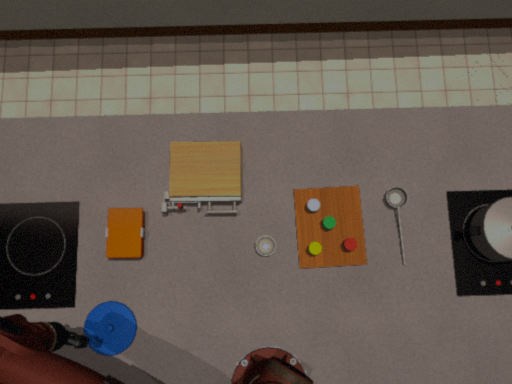

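View pics/side0.png

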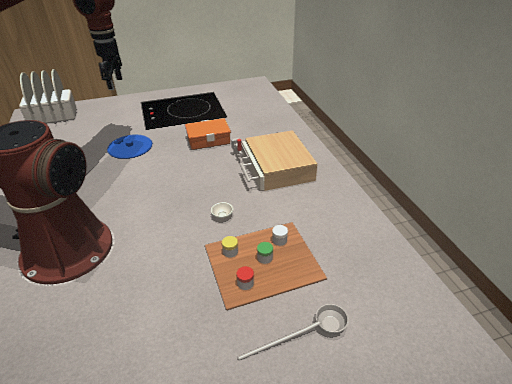

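The top view shows the unit at about (205,168), with the red knob near (181,206) and the handle at (220,212). The tins are white (313,205), green (329,223), yellow (315,248) and red (350,244), and copper is absent. Next I'll measure these positions and enlarge the unit.

```bash
cat > h.py <<'E'
from cell import *
import cv2, numpy as np
from scipy.spatial.transform import Rotation as R
def px2w(name,u,v,z):
    c=camera_info(name);T=c["cam_to_world"]
    d=T[:3,:3]@np.array([(u-c["cx"])/c["fx"],(v-c["cy"])/c["fy"],1.])
    return T[:3,3]+d*(z-T[2,3])/d[2]
def w2px(name,p):
    c=camera_info(name);T=c["cam_to_world"]
    q=T[:3,:3].T@(np.array(p,float)-T[:3,3]);return np.array([c["fx"]*q[0]/q[2]+c["cx"],c["fy"]*q[1]/q[2]+c["cy"]])
def blob(img,lo,hi,roi):
    x0,y0,x1,y1=roi;h=cv2.cvtColor(img,cv2.COLOR_BGR2HSV)[y0:y1,x0:x1]
    m=cv2.inRange(h,np.array(lo),np.array(hi));n,l,s,c=cv2.connectedComponentsWithStats(m)
    if n<2:return None
    i=1+np.argmax(s[1:,4]);return c[i]+[x0,y0],s[i,4]
COL=dict(red=((0,170,90),(6,255,255)),yellow=((25,150,100),(35,255,255)),green=((45,120,60),(85,255,255)),white=((90,0,140),(130,60,255)))
def crop(name,roi,k,f):
    i=get_image(name);x0,y0,x1,y1=roi;cv2.imwrite(f,cv2.resize(i[y0:y1,x0:x1],None,fx=k,fy=k,interpolation=cv2.INTER_CUBIC))
def tins():
    for n,roi in(("top",(292,180,372,272)),("side",(200,220,330,300))):
        im=get_image(n)
        for k,(lo,hi) in COL.items():
            b=blob(im,lo,hi,roi)
            if b: print(n,k,b[0].round(1),b[1],px2w(n,*b[0],50 if n=="top" else 50).round(1))
E
python3 - <<'E'
from h import *
tins()
im=get_image("top")
b=blob(im,(0,150,80),(8,255,255),(160,195,200,215));print("knob",b)
if b:print(px2w("top",*b[0],90))
b=blob(im,(12,60,90),(28,255,255),(160,130,250,200));print(b)
h=cv2.cvtColor(im,cv2.COLOR_BGR2HSV);m=cv2.inRange(h,np.array((12,60,90)),np.array((28,255,255)));m[:130]=0;m[205:]=0;m[:,:160]=0;m[:,250:]=0
cs=max(cv2.findContours(m,0,2)[0],key=cv2.contourArea);r=cv2.minAreaRect(cs);print(r)
for p in cv2.boxPoints(r):print(p,px2w("top",*p,74).round(1))
crop("top",(155,135,255,225),8,"pics/unit.png")
E
```

```text
top red [350.1 243.7] 131 [ 453.8 -282.5   50. ]
top yellow [314.8 247.7] 132 [ 443.6 -164.6   50. ]
top green [328.8 222.2] 128 [ 527.9 -215.6   50. ]
top white [313.3 204.2] 97 [ 590.5 -166.6   50. ]
side red [244.6 272.8] 173 [ 449.4 -284.4   50. ]
side green [265.  245.6] 30 [ 527.6 -212.    50. ]
side white [280.1 229.5] 69 [ 587.8 -166.5   50. ]
knob (array([179.11111111, 204.72222222]), np.int32(18))
[593.4121047  280.04748797  90.        ]
(array([205.03482587, 168.19054726]), np.int32(4020))
((205.5, 168.0), (56.0, 73.0), 90.0)
[169. 140.] [822.1 318.1  74. ]
[242. 140.] [815.6  69.   74. ]
[242. 196.] [620.5  73.   74. ]
[169. 196.] [626.9 316.4  74. ]
```

View pics/unit.png

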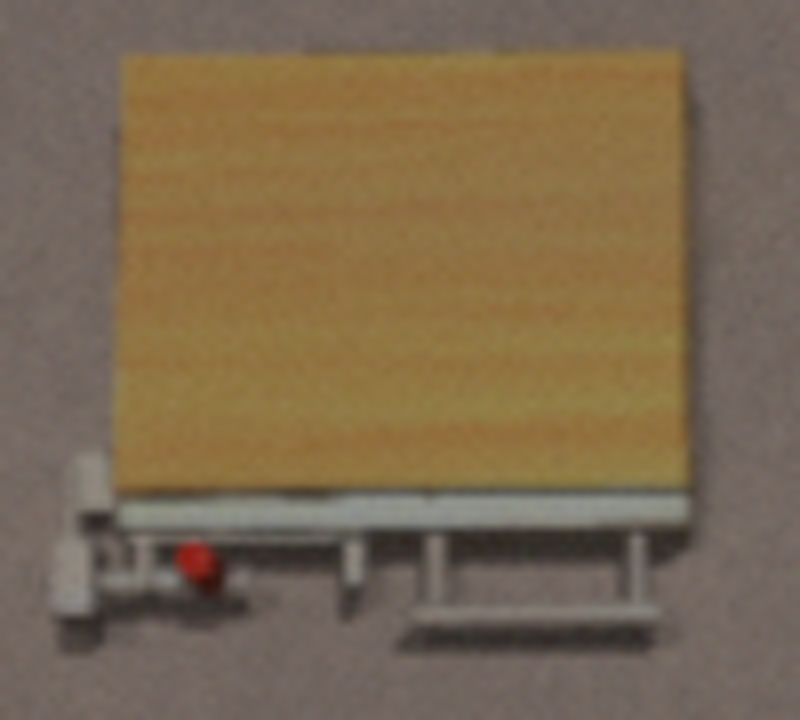

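Knob top is at crop (197,557), which is px (179.6,204.6). The handle bar runs from crop (413,615) to (660,612). The unit is nearly square to the world axes, so I'll compute the yaw and the key points.

```bash
python3 - <<'E'
from h import *
import cell
print([n for n in dir(cell) if n[0]!='_'],getattr(cell,'hold_point_z',None))
f=lambda u,v,z:px2w("top",155+u/8-.5+.06,135+v/8-.5+.06,z)[:2]
for nm,a,b,z in(("front",(113,488),(690,488),74),("back",(122,54),(683,51),74),("panel",(118,530),(690,527),62),("handle",(413,615),(660,612),50),("left",(113,488),(122,54),74),("right",(690,488),(683,51),74)):
    p,q=f(*a,z),f(*b,z);d=p-q;print(nm,p.round(1),q.round(1),((p+q)/2).round(1),np.degrees(np.arctan2(d[1],d[0])).round(2))
print("knob",f(197,556,94), "keeper",f(100,575,66))
E
```

```text
['Unreachable', 'camera_info', 'close_job', 'get_image', 'hold_point_z', 'read_state'] 18.700000000000003
front [628.5 317.5] [622.1  76.9] [625.3 197.2] 88.47
back [817.4 315.3] [812.5  76.1] [814.9 195.7] 88.82
panel [612.9 317.3] [607.8  77.6] [610.4 197.5] 88.78
handle [575.6 195.2] [574.1  91.3] [574.8 143.2] 89.17
left [628.5 317.5] [817.4 315.3] [722.9 316.4] 179.34
right [622.1  76.9] [812.5  76.1] [717.3  76.5] 179.77
knob [594.86205507 279.18750404] keeper [593.21062049 323.97818957]
```

```bash
cat >> h.py <<'E'
PSI=np.radians(-1.0)  # unit yaw
def plan(*targets,yaw=np.degrees(PSI)):
    """fractions for targets (x,y,z) with tool down, tool y at yaw deg from world y"""
    s=read_state();M=R.from_rotvec(s["tcp_rot"]);p=s["tcp_pos"]
    c,q=np.cos(np.radians(yaw)),np.sin(np.radians(yaw))
    G=R.from_matrix(np.array([[-c,-q,0],[-q,c,0],[0,0,-1]]))
    print("t",s["time"],"p",p.round(1),"turn",((M.inv()*G).as_rotvec()/(2*np.pi)).round(4),"w",s["grip_width"])
    for t in targets: print(t,(M.inv().apply(np.array(t)-p)/250).round(4))
E
python3 - <<'E'
from h import *
plan((400,420,200),(594.5,279.5,130))
E
```

```text
t 0.3 p [202.2 564.8 231.1] turn [-0.0001 -0.     -0.0519] w 1.001500964215046
(400, 420, 200) [-0.9402 -0.2785  0.1243]
(594.5, 279.5, 130) [-1.8621 -0.5453  0.4044]
```

Request:
jog_arm(
  commands=[
    [[-0.94, -0.2785, 0.12], [0, 0, -0.0519], 0.2],
    [[-0.94, -0.2785, 0.12], [0, 0, -0.0519], 0.2],
    [[-0.94, -0.2785, 0.12], [0, 0, -0.0519], 0.2],
    [[-0.94, -0.2785, 0.12], [0, 0, -0.0519], 0.2],
    [[-0.94, -0.2785, 0.12], [0, 0, -0.0519], 0.2],
    [[-0.94, -0.2785, 0.12], [0, 0, -0.0519], 0.2],
    [[-0.94, -0.2785, 0.12], [0, 0, -0.0519], 0.2],
  ],
  squeeze=40,
)

```text
time: 1.0
tcp_pos: [400.9, 419.1, 201.0]
tcp_rot: [-0.032, -3.141, 0.0]
wrist_force: [-0.4, 1.0, 0.2]
grip_width: 0.4
grasp_force: 0.0
```

```bash
python3 - <<'E'
from h import *
plan((594.5,279.5,130))
E
```

```text
t 1.0 p [400.9 419.1 201. ] turn [-0.     -0.0001 -0.0005] w 0.4002834360970792
(594.5, 279.5, 130) [-0.7858 -0.5426  0.2835]
```

Request:
jog_arm(
  commands=[
    [[-0.786, -0.543, 0.284], [0, 0, 0], 0.2],
    [[-0.786, -0.543, 0.284], [0, 0, 0], 0.2],
    [[-0.786, -0.543, 0.284], [0, 0, 0], 0.2],
    [[-0.786, -0.543, 0.284], [0, 0, 0], 0.2],
    [[-0.786, -0.543, 0.284], [0, 0, 0], 0.2],
    [[-0.786, -0.543, 0.284], [0, 0, 0], 0.2],
    [[-0.786, -0.543, 0.284], [0, 0, 0], 0.2],
  ],
)

```text
time: 1.7
tcp_pos: [593.6, 281.5, 129.8]
tcp_rot: [-0.028, -3.14, -0.0]
wrist_force: [-0.1, -0.0, 0.5]
grip_width: 0.398
grasp_force: 0.0
```

```bash
python3 - <<'E'
from h import *
plan((594.5,279.5,70))
crop("side",(215,110,295,190),7,"pics/knob_s.png")
E
```

```text
t 1.7 p [593.6 281.5 129.8] turn [ 0.     -0.0002 -0.0001] w 0.398364674610476
(594.5, 279.5, 70) [-0.004  -0.0079  0.239 ]
```

View pics/knob_s.png

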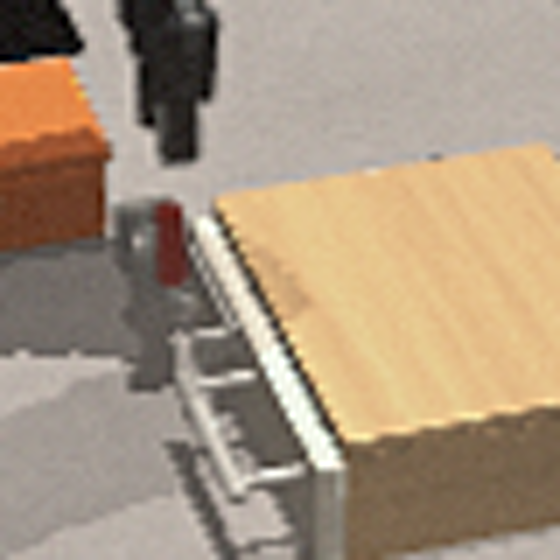

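The side crop shows the fingers above the red knob (170,240). I'll lower and grip.

Request:
jog_arm(
  commands=[
    [[-0.004, -0.008, 0.12], [0, 0, 0], 0.2],
    [[-0.004, -0.008, 0.24], [0, 0, 0], 0.2],
    [[-0.004, -0.008, 0.24], [0, 0, 0], 0.2],
    [[-0.004, -0.008, 0.24], [0, 0, 0], 0.2],
    [[-0.004, -0.008, 0.24], [0, 0, 0], 1],
    [[-0.004, -0.008, 0.24], [0, 0, 0], 1],
    [[-0.004, -0.008, 0.24], [0, 0, 0], 1],
    [[-0.004, -0.008, 0.24], [0, 0, 0], 1],
  ],
)

```text
time: 2.55
tcp_pos: [596.0, 279.9, 73.1]
tcp_rot: [0.027, 3.139, 0.003]
wrist_force: [-4.5, 1.6, 8.0]
grip_width: 0.166
grasp_force: 39.1
```

Request:
jog_arm(
  commands=[
    [[0, -0.04, 0], [0, 0, 0], 1],
    [[0, -0.08, 0], [0, 0, 0], 1],
    [[0, -0.12, 0], [0, 0, 0], 1],
    [[0, -0.15, 0], [0, 0, 0], 1],
    [[0, -0.166, 0], [0, 0, 0], 1],
    [[0, -0.166, 0], [0, 0, 0], 1],
    [[0, -0.166, 0], [0, 0, 0], 1],
  ],
)

```text
time: 3.25
tcp_pos: [595.3, 242.8, 73.1]
tcp_rot: [0.023, 3.138, 0.016]
wrist_force: [-0.4, 23.4, 3.4]
grip_width: 0.169
grasp_force: 39.5
```

The knob travelled about 37 mm to its stop, with 23 N resisting. I'll release and rise.

Request:
jog_arm(
  commands=[
    [[0, 0.012, 0], [0, 0, 0], 0.4],
    [[0, 0.012, 0], [0, 0, 0], 0.2],
    [[0, 0.012, -0.1], [0, 0, 0], 0.2],
    [[0, 0.012, -0.28], [0, 0, 0], 0.2],
    [[0, 0.012, -0.28], [0, 0, 0], 0.2],
    [[0, 0.012, -0.28], [0, 0, 0], 0.48],
  ],
)

```text
time: 3.85
tcp_pos: [595.7, 240.2, 142.4]
tcp_rot: [0.029, 3.138, 0.0]
wrist_force: [0.5, 0.4, 0.1]
grip_width: 0.269
grasp_force: 0.0
```

```bash
python3 - <<'E'
from h import *
print(read_state()["joints"])
plan((574.8,143.2,130),(574.8,143.2,28),yaw=-91)
im=get_image("top");b=blob(im,(0,150,80),(8,255,255),(160,195,215,215));print(b,px2w("top",*b[0],90) if b else 0)
E
```

```text
[ 1.80294788e-01  2.29400756e-01  7.41443562e-02  1.41201381e+00
 -3.56589838e-04  1.98508949e-01]
t 3.85 p [595.7 240.2 142.4] turn [0.0005 0.0004 0.2499] w 0.2687319695056604
(574.8, 143.2, 130) [ 0.0767 -0.3895  0.0492]
(574.8, 143.2, 28) [ 0.0781 -0.3896  0.4572]
(array([171.71014493, 205.00828157]), np.int32(483)) [593.10522476 304.37886914  90.        ]
```

Request:
jog_arm(
  commands=[
    [[0.077, -0.39, 0.05], [0, 0, 0.25], 0.48],
    [[0.077, -0.39, 0.05], [0, 0, 0.25], 0.48],
    [[0.077, -0.39, 0.05], [0, 0, 0.25], 0.48],
    [[0.077, -0.39, 0.05], [0, 0, 0.25], 0.48],
    [[0.077, -0.39, 0.05], [0, 0, 0.25], 0.48],
    [[0.077, -0.39, 0.05], [0, 0, 0.25], 0.48],
    [[0.077, -0.39, 0.05], [0, 0, 0.25], 0.48],
    [[0.077, -0.39, 0.05], [0, 0, 0.25], 0.48],
    [[0.077, -0.39, 0.05], [0, 0, 0.25], 0.48],
    [[0.077, -0.39, 0.05], [0, 0, 0.25], 0.48],
  ],
)

```text
time: 4.9
tcp_pos: [572.5, 143.0, 126.3]
tcp_rot: [-2.168, -2.272, 0.003]
wrist_force: [0.5, 0.6, -0.7]
grip_width: 0.259
grasp_force: 0.0
```

```bash
python3 - <<'E'
from h import *
plan((574.8,143.2,75),(574.8,143.2,28),yaw=-91)
crop("top",(155,135,255,225),8,"pics/unit2.png")
E
```

```text
t 4.9 p [572.5 143.  126.3] turn [-0.0004  0.      0.0102] w 0.2593615681660218
(574.8, 143.2, 75) [0.0003 0.0095 0.2052]
(574.8, 143.2, 28) [3.000e-04 1.000e-02 3.932e-01]
```

View pics/unit2.png

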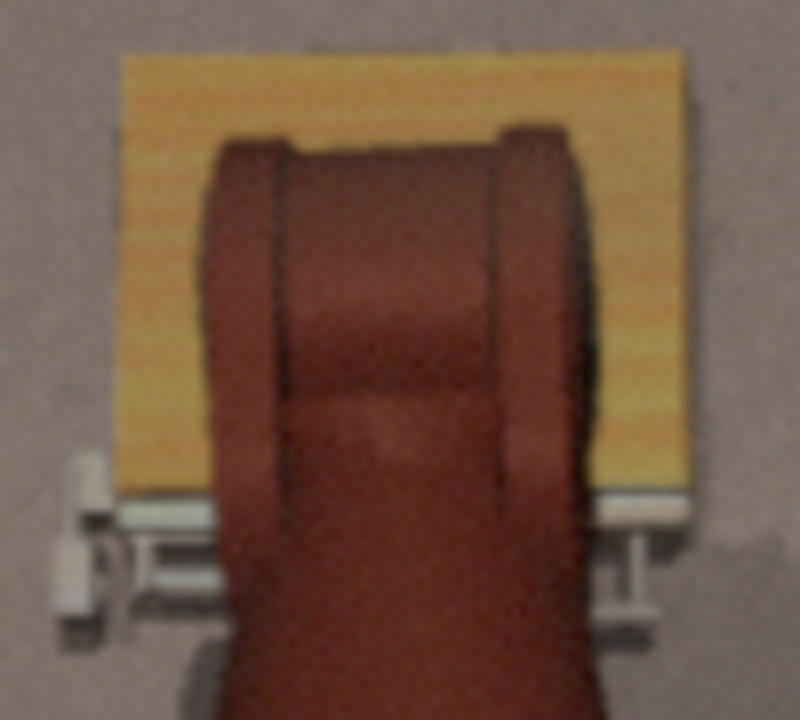

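The arm hides the handle, but the rod's end now sits clear of the keeper at crop x≈150. Next I'll go down onto the handle and grip it.

Request:
jog_arm(
  commands=[
    [[0, 0.01, 0.1], [0, 0, 0.01], 0.48],
    [[0, 0.01, 0.2], [0, 0, 0.01], 0.48],
    [[0, 0.01, 0.3], [0, 0, 0.01], 0.48],
    [[0, 0.01, 0.385], [0, 0, 0.01], 0.48],
    [[0, 0.01, 0.385], [0, 0, 0.01], 0.48],
    [[0, 0.01, 0.385], [0, 0, 0.01], 0.48],
    [[0, 0.01, 0.385], [0, 0, 0.01], 1],
    [[0, 0.01, 0.385], [0, 0, 0.01], 1],
    [[0, 0.01, 0.385], [0, 0, 0.01], 1],
  ],
)

```text
time: 5.85
tcp_pos: [572.9, 143.4, 32.2]
tcp_rot: [-2.228, -2.209, 0.007]
wrist_force: [-16.8, -2.1, 8.2]
grip_width: 0.111
grasp_force: 39.6
```

Request:
jog_arm(
  commands=[
    [[0, -0.07, 0], [0, 0, 0], 1],
    [[0, -0.15, 0], [0, 0, 0], 1],
    [[0, -0.23, 0], [0, 0, 0], 1],
    [[0, -0.31, 0], [0, 0, 0], 1],
    [[0, -0.39, 0], [0, 0, 0], 1],
    [[0, -0.47, 0], [0, 0, 0], 1],
    [[0, -0.54, 0], [0, 0, 0], 1],
    [[0, -0.6, 0], [0, 0, 0], 1],
    [[0, -0.625, 0], [0, 0, 0], 1],
    [[0, -0.625, 0], [0, 0, 0], 1],
  ],
)

```text
time: 6.85
tcp_pos: [422.7, 145.9, 32.4]
tcp_rot: [2.228, 2.209, 0.012]
wrist_force: [18.6, 6.8, -23.2]
grip_width: 0.108
grasp_force: 40.1
```

The drawer moved 150.2 mm and is against its stop. I'll release, rise and swing towards the board.

Request:
jog_arm(
  commands=[
    [[0, 0, 0], [0, 0, 0], 0.48],
    [[0, 0.01, 0], [0, 0, 0], 0.48],
    [[0, 0.01, -0.2], [0, 0, 0], 0.48],
    [[0, 0.01, -0.4], [0, 0, 0], 0.48],
    [[0, 0.01, -0.6], [0, 0, 0], 0.2],
    [[-0.2, 0.05, -0.65], [0, 0, 0], 0],
    [[-0.4, 0.1, -0.65], [0, 0, 0], -0.36],
    [[-0.6, 0.15, -0.65], [0, 0, 0], -0.36],
    [[-0.8, 0.2, -0.65], [0, 0, -0.1], -0.36],
    [[-1, 0.3, -0.65], [0, 0, -0.25], -0.36],
  ],
)

```text
time: 7.85
tcp_pos: [485.1, -90.8, 195.5]
tcp_rot: [1.891, 2.506, 0.001]
wrist_force: [0.7, 0.2, 0.7]
grip_width: 0.681
grasp_force: 0.0
```

```bash
python3 - <<'E'
from h import *
tins()
im=get_image("top")
crop("top",(155,170,255,260),8,"pics/unit3.png")
plan()
E
```

```text
top red [350.  243.7] 131 [ 453.7 -282.3   50. ]
top yellow [317.  249.2] 61 [ 438.4 -171.5   50. ]
top green [330.7 223. ] 79 [ 525.  -221.8   50. ]
side red [244.7 272.9] 167 [ 449.6 -284.9   50. ]
side green [264.9 245.8] 36 [ 527.2 -212.8   50. ]
side white [279.5 229.5] 91 [ 586.2 -166.3   50. ]
t 8.05 p [484.9 -89.6 194.5] turn [ 0.     -0.     -0.2043] w 0.6800858824459716
```

View pics/unit3.png

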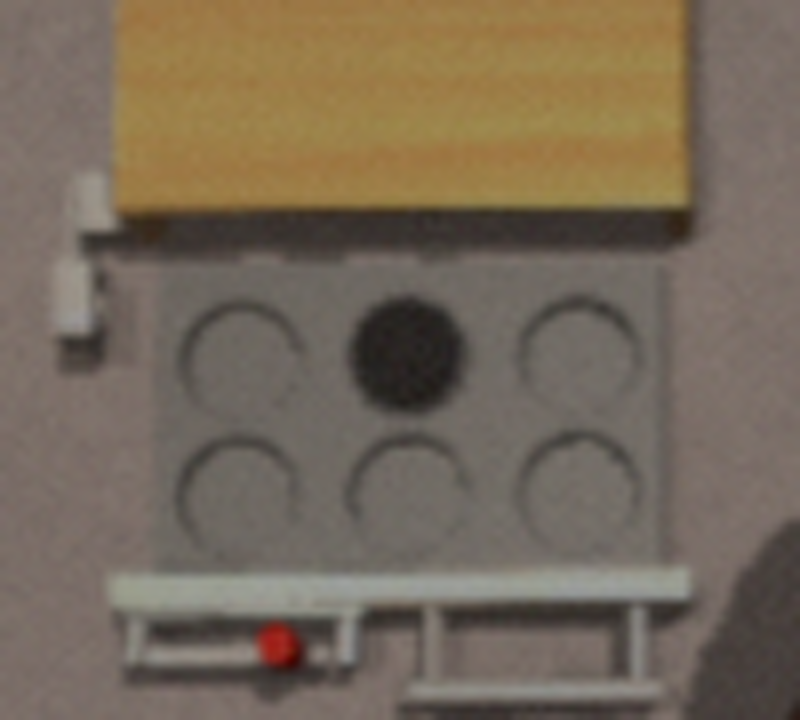

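Drawer fully out. The black tin is in pocket 4, at crop (408,354). The empty pockets are 5 (241,358), 3 (580,356), 2 (238,494), 1 (408,494) and 0 (580,491). I'll fit the grid to these.

```bash
cat > fit.py <<'E'
from h import *
from scipy.optimize import least_squares
f=lambda u,v,z:px2w("top",155+u/8-.44,170+v/8-.44,z)[:2]
obs={5:(241,358),3:(580,356),2:(238,494),1:(408,494),0:(580,491)}
W={k:f(*v,28) for k,v in obs.items()}; W[4]=f(408,354,56)
L={k:np.array([58*(k//3),72*(k%3-1)]) for k in range(6)}
def model(t,k):
    c,s=np.cos(t[2]),np.sin(t[2]);return t[:2]+np.array([[c,-s],[s,c]])@L[k]
r=least_squares(lambda t:np.concatenate([model(t,k)-W[k] for k in W]),[480,200,0])
if __name__=="__main__":
    print("yaw",np.degrees(r.x[2]),"res",r.fun.round(1))
    for k in range(6):print(k,model(r.x,k).round(1))
    print("knob",f(275,643,94),"handle",f(405,693,50),f(660,690,50))
    plan((453,-283.5,110),(453,-283.5,24),yaw=-1)
    plan(yaw=-40)
E
python3 fit.py
```

```text
yaw -1.2369843612629214 res [-0.7 -0.5 -0.8 -0.2 -0.4 -0.4 -0.  -0.5 -0.9  0.2  2.7  1.4]
0 [509.7 127.4]
1 [511.2 199.4]
2 [512.8 271.4]
3 [567.6 126.2]
4 [569.2 198.2]
5 [570.8 270.2]
knob [443.41730044 247.07724435] handle [425.55360773 199.40400643] [423.91901012  94.04134537]
t 8.05 p [484.9 -89.6 194.5] turn [ 0.     -0.     -0.2043] w 0.6800858824459716
(453, -283.5, 110) [-0.7135 -0.3296  0.3378]
(453, -283.5, 24) [-0.7136 -0.3295  0.6818]
t 8.05 p [484.9 -89.6 194.5] turn [ 0.    -0.    -0.096] w 0.6800858824459716
```

Request:
jog_arm(
  commands=[
    [[-0.35, -0.16, 0.2], [0, 0, -0.204], -0.36],
    [[-0.713, -0.33, 0.338], [0, 0, -0.204], -0.36],
    [[-0.713, -0.33, 0.338], [0, 0, -0.204], -0.36],
    [[-0.713, -0.33, 0.338], [0, 0, -0.204], -0.36],
    [[-0.713, -0.33, 0.338], [0, 0, -0.204], -0.36],
    [[-0.713, -0.33, 0.338], [0, 0, -0.204], -0.36],
    [[-0.713, -0.33, 0.338], [0, 0, -0.204], -0.36],
    [[-0.713, -0.33, 0.338], [0, 0, -0.204], -0.36],
    [[-0.713, -0.33, 0.338], [0, 0, -0.204], -0.36],
    [[-0.713, -0.33, 0.338], [0, 0, -0.204], -0.36],
  ],
)

```text
time: 9.05
tcp_pos: [453.8, -281.4, 110.3]
tcp_rot: [0.023, 3.141, -0.001]
wrist_force: [1.0, -0.4, -0.4]
grip_width: 0.677
grasp_force: 0.0
```

```bash
python3 - <<'E'
from h import *
tins()
plan((453.5,-283,24),yaw=-1)
E
```

```text
top red [359.  255.2] 85 [ 414.8 -309.8   50. ]
top yellow [311.4 244.9] 29 [ 453.3 -153.7   50. ]
top green [328.8 222.2] 129 [ 527.8 -215.5   50. ]
top white [313.2 204.6] 104 [ 589.2 -166.4   50. ]
side red [250.  272.4] 42 [ 462.6 -287.6   50. ]
side green [264.8 245.8] 35 [ 526.9 -212.7   50. ]
side white [279.3 229.1] 86 [ 586.4 -164.3   50. ]
t 9.15 p [ 453.7 -281.8  110.1] turn [-0.      0.0001 -0.0003] w 0.6849419353360316
(453.5, -283, 24) [ 0.001  -0.0049  0.3445]
```

Request:
jog_arm(
  commands=[
    [[0.001, -0.005, 0.15], [0, 0, 0], -0.36],
    [[0.001, -0.005, 0.3], [0, 0, 0], -0.36],
    [[0.001, -0.005, 0.345], [0, 0, 0], -0.36],
    [[0.001, -0.005, 0.345], [0, 0, 0], -0.36],
    [[0.001, -0.005, 0.345], [0, 0, 0], 1],
    [[0.001, -0.005, 0.345], [0, 0, 0], 1],
    [[0.001, -0.005, 0.345], [0, 0, 0], 1],
    [[0.001, -0.005, 0.345], [0, 0, 0], 1],
  ],
  squeeze=35,
)

```text
time: 9.95
tcp_pos: [454.1, -284.7, 25.2]
tcp_rot: [0.026, 3.139, -0.003]
wrist_force: [-0.2, 0.8, 7.3]
grip_width: 0.502
grasp_force: 36.3
```

Request:
jog_arm(
  commands=[
    [[0, 0, -0.2], [0, 0, 0], 1],
    [[0, 0, -0.4], [0, 0, 0], 1],
    [[-0.05, 0.2, -0.4], [0, 0, 0], 1],
    [[-0.1, 0.4, -0.4], [0, 0, 0], 1],
    [[-0.15, 0.6, -0.4], [0, 0, 0], 1],
    [[-0.2, 0.8, -0.4], [0, 0, 0], 1],
    [[-0.25, 0.99, -0.4], [0, 0, 0], 1],
    [[-0.25, 0.99, -0.4], [0, 0, 0], 1],
  ],
)

```text
time: 10.75
tcp_pos: [520.4, -32.6, 124.0]
tcp_rot: [0.018, 3.14, 0.002]
wrist_force: [-0.5, -0.8, -0.9]
grip_width: 0.501
grasp_force: 36.3
```

```bash
python3 - <<'E'
from h import *
plan((567.6,126.2,70),(567.6,126.2,31),yaw=-1.2)
tins()
E
```

```text
t 10.75 p [520.4 -32.6 124. ] turn [0.0002 0.0002 0.0015] w 0.5010115454778311
(567.6, 126.2, 70) [-0.1813  0.637   0.2171]
(567.6, 126.2, 31) [-0.1811  0.6368  0.3731]
top red [301.4 191. ] 8 [ 637.3 -128.3   50. ]
top yellow [314.8 247.8] 135 [ 443.5 -164.4   50. ]
top green [328.8 222.2] 129 [ 527.9 -215.8   50. ]
top white [313.2 204.6] 105 [ 589.3 -166.2   50. ]
side green [264.1 246.2] 37 [ 524.4 -213.5   50. ]
side white [279.4 229.5] 84 [ 586. -166.   50.]
```

Request:
jog_arm(
  commands=[
    [[-0.05, 0.2, 0.02], [0, 0, 0], 1],
    [[-0.1, 0.4, 0.05], [0, 0, 0], 1],
    [[-0.181, 0.6, 0.1], [0, 0, 0], 1],
    [[-0.181, 0.637, 0.177], [0, 0, 0], 1],
    [[-0.181, 0.637, 0.177], [0, 0, 0], 1],
    [[-0.181, 0.637, 0.25], [0, 0, 0], 1],
    [[-0.181, 0.637, 0.32], [0, 0, 0], 1],
    [[-0.181, 0.637, 0.35], [0, 0, 0], 1],
    [[-0.181, 0.637, 0.373], [0, 0, 0], 1],
    [[-0.181, 0.637, 0.373], [0, 0, 0], 1],
  ],
)

```text
time: 11.85
tcp_pos: [577.0, 120.9, 41.4]
tcp_rot: [0.027, 3.121, 0.006]
wrist_force: [2.3, 12.4, 49.9]
grip_width: 0.506
grasp_force: 62.4
```

Request:
jog_arm(
  commands=[
    [[0, 0.01, -0.1], [0, 0, 0], 1],
    [[0, 0.02, -0.2], [0, 0, 0], 1],
    [[0, 0.02, -0.2], [0, 0, 0], 1],
    [[0, 0.02, -0.2], [0, 0, 0], 1],
    [[0, 0.02, -0.2], [0, 0, 0], 1],
    [[0, 0.02, -0.2], [0, 0, 0], 1],
  ],
)

```text
time: 12.45
tcp_pos: [566.9, 125.5, 78.9]
tcp_rot: [-0.027, -3.14, 0.0]
wrist_force: [-0.0, 0.1, -1.3]
grip_width: 0.5
grasp_force: 53.4
```

```bash
python3 - <<'E'
from h import *
s=read_state();print(s["qvel"].round(3),s["wrist_force"])
plan((567.6,126.2,60),(567.6,126.2,31),yaw=-1.2)
i=get_image("side");j=get_image("top")
a=cv2.resize(i[120:200,215:315],(700,560));cv2.imwrite("pics/p3.png",a)
E
```

```text
[0.009 0.003 0.003 0.001 0.001 0.003] [-0.02599005  0.10334892 -1.3475352 ]
t 12.45 p [566.9 125.5  78.9] turn [-0.     -0.0003  0.0006] w 0.4999403289533999
(567.6, 126.2, 60) [-0.003   0.003   0.0757]
(567.6, 126.2, 31) [-0.0032  0.003   0.1917]
```

View pics/p3.png

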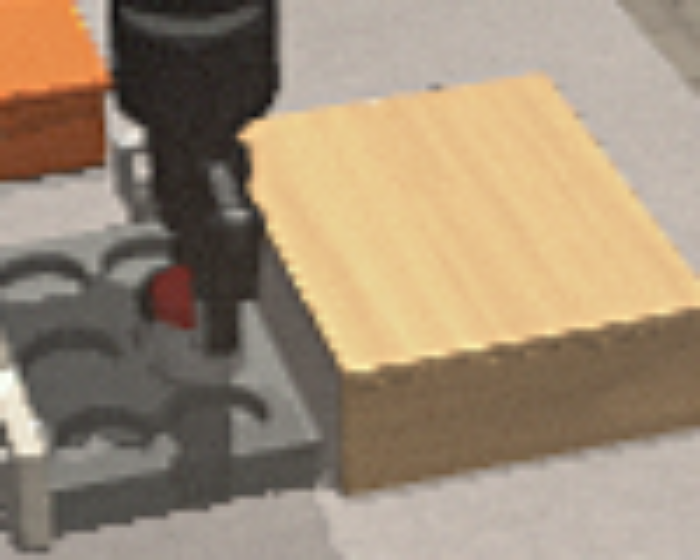

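The red lid shows only to the left of the finger at (170,295) and looks tilted. Zooming in.

```bash
python3 - <<'E'
from h import *
print(w2px("side",(567,126,88)),w2px("side",(567,126,110)))
crop("side",(225,135,265,175),14,"pics/z1.png")
E
```

```text
[244.15206524 164.42410602] [243.89716855 158.90364751]
```

View pics/z1.png

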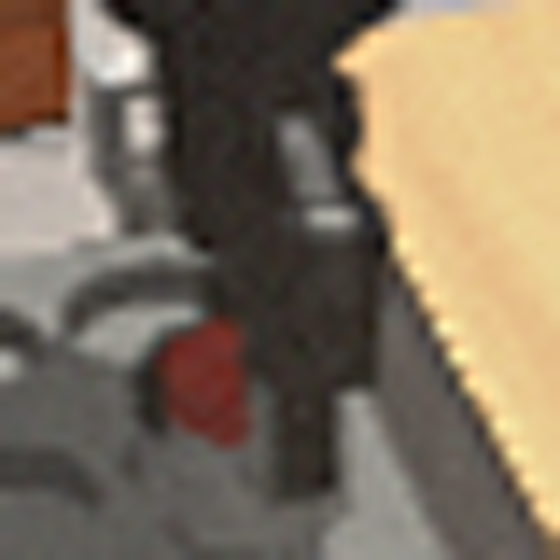

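Request:
jog_arm(
  commands=[
    [[0, 0, -0.2], [0, 0, 0], 1],
    [[0, -0.1, -0.25], [0, 0, 0.02], 1],
    [[-0.04, -0.5, -0.25], [0, 0, 0.25], 1],
    [[-0.04, -0.5, -0.25], [0, 0, 0.25], 1],
    [[-0.04, -0.5, -0.25], [0, 0, 0.25], 1],
    [[-0.04, -0.5, -0.25], [0, 0, 0.25], 1],
    [[-0.04, -0.5, -0.25], [0, 0, 0.25], 1],
    [[-0.04, -0.5, -0.25], [0, 0, 0.25], 1],
    [[-0.04, -0.5, -0.25], [0, 0, 0.25], 1],
    [[-0.04, -0.5, -0.25], [0, 0, 0.25], 1],
  ],
)

```text
time: 13.6
tcp_pos: [575.3, 1.1, 142.2]
tcp_rot: [-1.961, -2.454, 0.0]
wrist_force: [0.2, -0.1, -0.2]
grip_width: 0.503
grasp_force: 53.3
```

```bash
python3 - <<'E'
from h import *
p=read_state()["tcp_pos"];u,v=w2px("side",p).astype(int);plan(yaw=-91)
print(u,v)
a=get_image("side")[v-25:v+15,u-20:u+20]
t=get_image("top")[170:260,155:255]
cv2.imwrite("pics/z2.png",np.hstack([cv2.resize(a,(400,400),interpolation=2),cv2.resize(t,(400,400),interpolation=2)]))
E
```

```text
t 13.6 p [575.3   1.1 142.2] turn [-0.0001 -0.      0.0382] w 0.5027404606198298
257 171
```

View pics/z2.png

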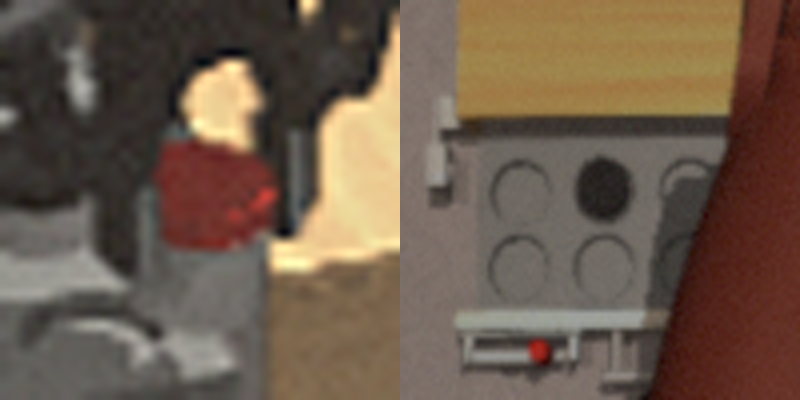

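The tin is held with its lid up, possibly slightly tilted. I'll set it on the open counter to square it, since the first placement was about 5 mm off in y because the arm had not settled.

Request:
jog_arm(
  commands=[
    [[0, 0, 0.15], [0, 0, 0], 1],
    [[0, 0, 0.3], [0, 0, 0], 1],
    [[0, 0, 0.4], [0, 0, 0], 1],
    [[0, 0, 0.45], [0, 0, 0], 1],
    [[0, 0, 0.48], [0, 0, 0], 1],
    [[0, 0, 0.495], [0, 0, 0], 1],
    [[0, 0, 0.5], [0, 0, 0], 1],
    [[0, 0, 0.5], [0, 0, 0], 1],
    [[0, 0, 0.5], [0, 0, 0], 1],
  ],
  squeeze=20,
)

```text
time: 14.6
tcp_pos: [576.2, 0.9, 18.6]
tcp_rot: [1.952, 2.459, 0.001]
wrist_force: [-0.3, 0.0, -1.6]
grip_width: 0.504
grasp_force: 53.3
```

Request:
jog_arm(
  commands=[
    [[0, 0, 0.01], [0, 0, 0], 1],
    [[0, 0, 0.02], [0, 0, 0], 1],
    [[0, 0, 0.03], [0, 0, 0], 1],
    [[0, 0, 0.03], [0, 0, 0], 1],
  ],
)

```text
time: 15.0
tcp_pos: [577.6, 0.7, 13.5]
tcp_rot: [1.951, 2.457, 0.003]
wrist_force: [-4.8, 2.0, 19.3]
grip_width: 0.5
grasp_force: 43.2
```

Request:
jog_arm(
  commands=[
    [[0, 0, -0.005], [0, 0, 0], -0.36],
    [[0, 0, -0.005], [0, 0, 0], -0.36],
    [[0, 0, -0.2], [0, 0, 0], -0.36],
    [[0, 0, -0.35], [0, 0, -0.211], -0.36],
    [[0, 0, -0.35], [0, 0, -0.211], -0.36],
    [[0, 0, -0.35], [0, 0, -0.211], -0.36],
    [[0, 0, -0.35], [0, 0, -0.211], -0.36],
    [[0, 0, -0.35], [0, 0, -0.211], -0.36],
    [[0, 0, -0.35], [0, 0, -0.211], -0.36],
    [[0, 0, -0.35], [0, 0, -0.211], -0.36],
  ],
)

```text
time: 16.0
tcp_pos: [575.3, 1.0, 97.1]
tcp_rot: [-0.448, -3.109, -0.0]
wrist_force: [0.4, 0.2, -0.0]
grip_width: 0.679
grasp_force: 0.0
```

Request:
jog_arm(
  commands=[
    [[0, 0, 0], [0, 0, -0.04], -0.36],
    [[0, -0.3, 0], [0, 0, -0.04], -0.36],
    [[0, -0.6, 0], [0, 0, -0.04], -0.36],
    [[0, -0.6, 0], [0, 0, -0.04], -0.36],
  ],
)

```text
time: 16.4
tcp_pos: [531.6, -143.7, 97.3]
tcp_rot: [-0.062, -3.141, -0.0]
wrist_force: [1.5, 0.1, 0.3]
grip_width: 0.679
grasp_force: 0.0
```

```bash
python3 - <<'E'
from h import *
plan(yaw=-1.2)
i=get_image("top");b=blob(i,*COL["red"],(215,190,300,240));print(b,px2w("top",*b[0],42))
i=get_image("side");b=blob(i,*COL["red"],(200,150,320,260));print(b,px2w("side",*b[0],42) if b else 0)
tins()
E
```

```text
t 16.4 p [ 531.6 -143.7   97.3] turn [ 0.     -0.     -0.0029] w 0.6789344668192019
(array([262.42608696, 209.5826087 ]), np.int32(115)) [578.20777275   5.66713819  42.        ]
(array([201.        , 151.71428571]), np.int32(7)) [454.76805291 323.49048682  42.        ]
top red [301.2 246.1] 74 [ 450.2 -119.4   50. ]
side yellow [232. 237.] 1 [ 451. -152.   50.]
side green [242.5 242.4] 13 [ 473.2 -181.2   50. ]
side white [281.3 228.6] 64 [ 592.2 -164.1   50. ]
```

```bash
python3 - <<'E'
from h import *
plan((578,4.5,97),yaw=-1.2)
E
```

```text
t 16.6 p [ 531.8 -143.6   97.3] turn [ 0.0001 -0.     -0.0036] w 0.6778809052111593
(578, 4.5, 97) [-0.1587  0.5998  0.0014]
```

Request:
jog_arm(
  commands=[
    [[-0.08, 0.3, 0], [0, 0, -0.0036], -0.36],
    [[-0.159, 0.6, 0], [0, 0, -0.0036], -0.36],
    [[-0.159, 0.6, 0], [0, 0, -0.0036], -0.36],
    [[-0.159, 0.6, 0], [0, 0, -0.0036], -0.36],
    [[-0.159, 0.6, 0.1], [0, 0, -0.0036], -0.36],
    [[-0.159, 0.6, 0.2], [0, 0, -0.0036], -0.36],
    [[-0.159, 0.6, 0.3], [0, 0, -0.0036], -0.36],
    [[-0.159, 0.6, 0.316], [0, 0, -0.0036], -0.36],
    [[-0.159, 0.6, 0.316], [0, 0, -0.0036], -0.36],
    [[-0.159, 0.6, 0.316], [0, 0, -0.0036], -0.36],
  ],
)

```text
time: 17.6
tcp_pos: [579.0, 5.7, 19.9]
tcp_rot: [0.028, 3.14, -0.0]
wrist_force: [0.8, 0.2, 0.2]
grip_width: 0.68
grasp_force: 0.0
```

Request:
jog_arm(
  commands=[
    [[0, 0, 0], [0, 0, 0], 1],
    [[0, 0, 0], [0, 0, 0], 1],
    [[0, 0, 0], [0, 0, 0], 1],
    [[0, 0, 0], [0, 0, 0], 1],
    [[0, 0, 0], [0, 0, 0], 1],
  ],
  squeeze=30,
)

```text
time: 18.1
tcp_pos: [579.4, 5.5, 20.4]
tcp_rot: [0.029, 3.139, -0.0]
wrist_force: [-1.4, 0.2, 6.7]
grip_width: 0.5
grasp_force: 30.3
```

Request:
jog_arm(
  commands=[
    [[0, 0, -0.18], [0, 0, 0], 1],
    [[0, 0, -0.3], [0, 0, 0], 1],
    [[0.025, 0.16, -0.3], [0, 0, 0], 1],
    [[0.052, 0.32, -0.3], [0, 0, 0], 1],
    [[0.052, 0.45, -0.3], [0, 0, 0], 1],
    [[0.052, 0.482, -0.3], [0, 0, 0], 1],
    [[0.052, 0.482, -0.25], [0, 0, 0], 1],
    [[0.052, 0.482, -0.15], [0, 0, 0], 1],
    [[0.052, 0.482, -0.13], [0, 0, 0], 1],
    [[0.052, 0.482, -0.13], [0, 0, 0], 1],
  ],
)

```text
time: 19.1
tcp_pos: [566.7, 125.3, 50.1]
tcp_rot: [-0.031, -3.14, 0.0]
wrist_force: [-0.1, 0.8, -0.9]
grip_width: 0.502
grasp_force: 31.2
```

```bash
python3 - <<'E'
from h import *
plan((568.4,126.2,34.5),yaw=-1.2);print(read_state()["wrist_force"])
E
```

```text
t 19.1 p [566.7 125.3  50.1] turn [-0.     -0.0003  0.0002] w 0.5018585059998514
(568.4, 126.2, 34.5) [-0.0069  0.0039  0.0623]
[-0.12377441  0.82537368 -0.89428481]
```

Request:
jog_arm(
  commands=[
    [[-0.005, 0.003, 0], [0, 0, 0], 1],
    [[-0.005, 0.003, 0.02], [0, 0, 0], 1],
    [[-0.005, 0.003, 0.04], [0, 0, 0], 1],
    [[-0.005, 0.003, 0.055], [0, 0, 0], 1],
    [[-0.005, 0.003, 0.062], [0, 0, 0], 1],
    [[-0.005, 0.003, 0.062], [0, 0, 0], 1],
  ],
)

```text
time: 19.7
tcp_pos: [568.4, 127.0, 35.2]
tcp_rot: [-0.029, -3.141, 0.0]
wrist_force: [1.3, -1.3, -2.1]
grip_width: 0.503
grasp_force: 31.2
```

It seated freely, with no upward force at TCP z 35. I'll release, rise and head back.

Request:
jog_arm(
  commands=[
    [[0, 0, 0.004], [0, 0, 0], -0.2],
    [[0, 0, 0.004], [0, 0, 0], -0.36],
    [[0, 0, -0.1], [0, 0, 0], -0.36],
    [[0, 0, -0.3], [0, 0, 0], -0.36],
    [[0.02, -0.2, -0.36], [0, 0, 0], -0.36],
    [[0.04, -0.4, -0.36], [0, 0, 0], -0.36],
    [[0.08, -0.6, -0.36], [0, 0, 0], -0.36],
    [[0.12, -0.8, -0.36], [0, 0, 0], -0.36],
    [[0.16, -0.9, -0.36], [0, 0, 0], -0.36],
    [[0.16, -0.9, -0.36], [0, 0, 0], -0.36],
  ],
)

```text
time: 20.7
tcp_pos: [523.5, -100.5, 125.7]
tcp_rot: [-0.035, -3.141, 0.001]
wrist_force: [-1.3, 1.1, -0.1]
grip_width: 0.679
grasp_force: 0.0
```

```bash
python3 - <<'E'
from h import *
i=get_image("top");b=blob(i,*COL["red"],(212,195,250,225));print(b,px2w("top",*b[0],56))
tins()
plan((443.5,-164.5,110),yaw=-1.2)
E
```

```text
(array([226.392, 212.944]), np.int32(125)) [567.56871148 126.92914073  56.        ]
top red [295.3 233.8] 40 [ 492.  -101.6   50. ]
top yellow [316.3 248.1] 97 [ 442.2 -169.5   50. ]
top green [321.7 234.3] 122 [ 487.6 -189.8   50. ]
side yellow [228. 237.] 1 [ 440.5 -148.4   50. ]
side green [244.5 246.4] 24 [ 474.3 -197.2   50. ]
side white [279.4 229.5] 92 [ 585.9 -166.    50. ]
t 20.85 p [524.6 -96.8 125.6] turn [0.0001 0.     0.0004] w 0.6796877696204087
(443.5, -164.5, 110) [ 0.3193 -0.2767  0.0624]
```

Red is seated in pocket 3. Green has been knocked to about (488,-190), close to yellow, so I'll grip it perpendicular to the line between them (yaw -30°).

```bash
python3 - <<'E'
from h import *
plan((488,-190,110),(488,-190,24),yaw=-30)
E
```

```text
t 20.85 p [524.6 -96.8 125.6] turn [0.0001 0.     0.0804] w 0.6796877696204087
(488, -190, 110) [ 0.1394 -0.3754  0.0624]
(488, -190, 24) [ 0.1395 -0.3755  0.4064]
```

Request:
jog_arm(
  commands=[
    [[0.139, -0.375, 0.06], [0, 0, 0.08], -0.36],
    [[0.139, -0.375, 0.06], [0, 0, 0.08], -0.36],
    [[0.139, -0.375, 0.06], [0, 0, 0.08], -0.36],
    [[0.139, -0.375, 0.06], [0, 0, 0.08], -0.36],
    [[0.139, -0.375, 0.06], [0, 0, 0.08], -0.36],
    [[0.139, -0.375, 0.06], [0, 0, 0.08], -0.36],
  ],
)

```text
time: 21.45
tcp_pos: [488.5, -189.3, 110.6]
tcp_rot: [-0.804, -3.037, -0.0]
wrist_force: [0.3, 1.1, -0.4]
grip_width: 0.681
grasp_force: 0.0
```

```bash
python3 - <<'E'
from h import *
plan((488,-190,24),yaw=-30)
crop("side",(205,210,305,290),7,"pics/g.png")
E
```

```text
t 21.45 p [ 488.5 -189.3  110.6] turn [ 0.    -0.     0.001] w 0.680561983610068
(488, -190, 24) [ 3.000e-04 -3.600e-03  3.463e-01]
```

View pics/g.png

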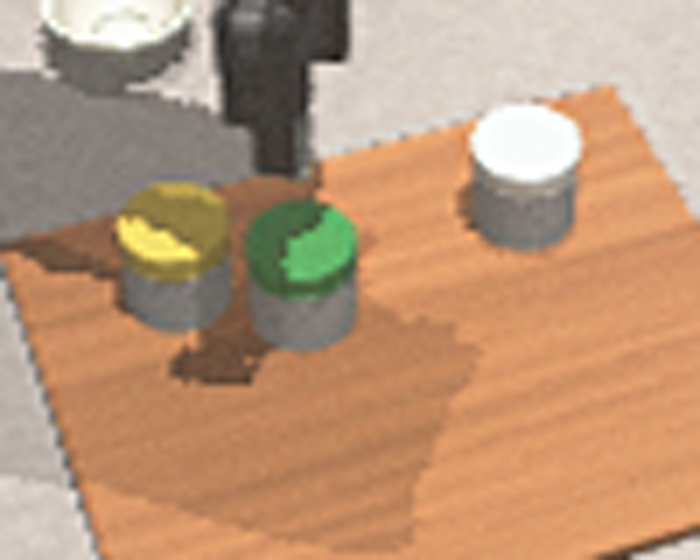

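All upright. Green's lid centre is at crop (302,248), yellow's at (173,230). I'll cross-check the green position.

```bash
python3 - <<'E'
from h import *
for u,v in((302,245),(173,228),(526,145)):print(px2w("side",205+u/7-.43,210+v/7-.43,50))
E
```

```text
[ 484.2826945  -193.54817712   50.        ]
[ 439.02360745 -168.72474079   50.        ]
[ 585.66469235 -169.27220298   50.        ]
```

Request:
jog_arm(
  commands=[
    [[0, -0.003, 0.15], [0, 0, 0], -0.36],
    [[0, -0.003, 0.3], [0, 0, 0], -0.36],
    [[0, -0.003, 0.335], [0, 0, 0], -0.36],
    [[0, -0.003, 0.335], [0, 0, 0], -0.36],
    [[0, -0.003, 0.335], [0, 0, 0], -0.36],
    [[0, -0.003, 0.335], [0, 0, 0], 1],
    [[0, -0.003, 0.335], [0, 0, 0], 1],
    [[0, -0.003, 0.335], [0, 0, 0], 1],
    [[0, -0.003, 0.335], [0, 0, 0], 1],
    [[0, -0.003, 0.335], [0, 0, 0], 1],
  ],
)

```text
time: 22.5
tcp_pos: [489.0, -191.7, 29.2]
tcp_rot: [0.808, 3.033, -0.001]
wrist_force: [0.1, 1.8, 6.2]
grip_width: 0.5
grasp_force: 30.1
```

```bash
python3 - <<'E'
from h import *
plan((488,-190,130),(540,20,130),(570.8,270.2,130),yaw=-30)
E
```

```text
t 22.5 p [ 489.  -191.7   29.2] turn [-0.      0.0005  0.0005] w 0.49952480722094883
(488, -190, 130) [ 0.0056  0.0038 -0.4033]
(540, 20, 130) [ 0.243   0.836  -0.4042]
(570.8, 270.2, 130) [ 0.634   1.7655 -0.4055]
```

Request:
jog_arm(
  commands=[
    [[0, 0, -0.2], [0, 0, 0], 1],
    [[0, 0, -0.4], [0, 0, 0], 1],
    [[0.05, 0.2, -0.4], [0, 0, 0], 1],
    [[0.1, 0.4, -0.4], [0, 0, 0], 1],
    [[0.18, 0.6, -0.4], [0, 0, 0], 1],
    [[0.24, 0.8, -0.4], [0, 0, 0], 1],
    [[0.24, 0.835, -0.4], [0, 0, 0], 1],
    [[0.24, 0.835, -0.4], [0, 0, 0], 1],
  ],
)

```text
time: 23.3
tcp_pos: [540.4, 22.4, 128.0]
tcp_rot: [0.803, 3.036, 0.001]
wrist_force: [-0.2, -1.0, -0.8]
grip_width: 0.5
grasp_force: 31.4
```

```bash
python3 - <<'E'
from h import *
plan((571.8,269.7,120),(571.8,269.7,52),yaw=-30)
E
```

```text
t 23.3 p [540.4  22.4 128. ] turn [0.0002 0.0002 0.001 ] w 0.5004121273020089
(571.8, 269.7, 120) [0.3798 0.9222 0.0324]
(571.8, 269.7, 52) [0.3802 0.9219 0.3044]
```

Request:
jog_arm(
  commands=[
    [[0.08, 0.18, 0.03], [0, 0, 0], 1],
    [[0.16, 0.36, 0.03], [0, 0, 0], 1],
    [[0.24, 0.54, 0.03], [0, 0, 0], 1],
    [[0.32, 0.72, 0.03], [0, 0, 0], 1],
    [[0.38, 0.9, 0.03], [0, 0, 0], 1],
    [[0.38, 0.922, 0.03], [0, 0, 0], 1],
    [[0.38, 0.922, 0.03], [0, 0, 0], 1],
    [[0.38, 0.922, 0.15], [0, 0, 0], 1],
    [[0.38, 0.922, 0.29], [0, 0, 0], 1],
    [[0.38, 0.922, 0.29], [0, 0, 0], 1],
  ],
)

```text
time: 24.3
tcp_pos: [569.6, 264.6, 50.6]
tcp_rot: [-0.811, -3.03, 0.004]
wrist_force: [-0.5, -0.1, -1.1]
grip_width: 0.5
grasp_force: 31.6
```

Request:
jog_arm(
  commands=[
    [[0, 0, 0], [0, 0, 0], 1],
    [[0, 0, 0], [0, 0, 0], 1],
  ],
)

```text
time: 24.5
tcp_pos: [573.1, 266.4, 56.7]
tcp_rot: [0.81, 3.033, 0.002]
wrist_force: [0.3, 1.1, -0.9]
grip_width: 0.502
grasp_force: 31.6
```

```bash
python3 - <<'E'
from h import *
plan((571.8,269.7,52),(571.8,269.7,35.5),yaw=-30)
E
```

```text
t 24.5 p [573.1 266.4  56.7] turn [0.0002 0.0003 0.0002] w 0.5018873979461672
(571.8, 269.7, 52) [0.0109 0.0087 0.0187]
(571.8, 269.7, 35.5) [0.0111 0.0086 0.0847]
```

Request:
jog_arm(
  commands=[
    [[0.011, 0.0087, 0.015], [0, 0, 0], 1],
    [[0.011, 0.0087, 0.015], [0, 0, 0], 1],
    [[0.011, 0.0087, 0.015], [0, 0, 0], 1],
    [[0.011, 0.0087, 0.015], [0, 0, 0], 1],
    [[0.011, 0.0087, 0.015], [0, 0, 0], 1],
  ],
)

```text
time: 25.0
tcp_pos: [570.6, 270.5, 50.7]
tcp_rot: [0.809, 3.036, 0.0]
wrist_force: [-0.3, -0.3, -0.6]
grip_width: 0.504
grasp_force: 31.6
```

```bash
python3 - <<'E'
from h import *
plan((571.8,269.7,52),(571.8,269.7,35.5),yaw=-30);print(read_state()["qvel"].round(3))
E
```

```text
t 25.0 p [570.6 270.5  50.7] turn [0.     0.     0.0005] w 0.5043509708513398
(571.8, 269.7, 52) [-0.0059 -0.0005 -0.0051]
(571.8, 269.7, 35.5) [-0.0059 -0.0005  0.0609]
[-0.002  0.    -0.002 -0.    -0.001  0.001]
```

Request:
jog_arm(
  commands=[
    [[-0.005, 0, 0], [0, 0, 0], 1],
    [[-0.005, 0, 0.02], [0, 0, 0], 1],
    [[-0.005, 0, 0.04], [0, 0, 0], 1],
    [[-0.005, 0, 0.055], [0, 0, 0], 1],
    [[-0.005, 0, 0.061], [0, 0, 0], 1],
    [[-0.005, 0, 0.061], [0, 0, 0], 1],
  ],
)

```text
time: 25.6
tcp_pos: [571.6, 269.8, 35.2]
tcp_rot: [0.809, 3.036, 0.0]
wrist_force: [-0.5, -1.1, -0.3]
grip_width: 0.503
grasp_force: 31.6
```

Request:
jog_arm(
  commands=[
    [[0, 0, 0.003], [0, 0, 0], -0.2],
    [[0, 0, 0.003], [0, 0, 0], -0.36],
    [[0, 0, -0.1], [0, 0, 0], -0.36],
    [[0, 0, -0.25], [0, 0, 0], -0.36],
    [[0, 0, -0.38], [0, 0, 0], -0.36],
    [[-0.1, -0.25, -0.38], [0, 0, -0.08], -0.36],
    [[-0.2, -0.5, -0.38], [0, 0, -0.08], -0.36],
    [[-0.3, -0.75, -0.38], [0, 0, -0.08], -0.36],
    [[-0.4, -1, -0.38], [0, 0, -0.08], -0.36],
    [[-0.4, -1, -0.38], [0, 0, -0.08], -0.36],
  ],
)

```text
time: 26.6
tcp_pos: [537.4, 28.8, 130.5]
tcp_rot: [0.023, 3.141, -0.0]
wrist_force: [0.9, 0.0, 0.8]
grip_width: 0.681
grasp_force: 0.0
```

Request:
jog_arm(
  commands=[
    [[0, 0, 0], [0, 0, 0], -0.36],
    [[0, 0, 0], [0, 0, 0], -0.36],
    [[0, 0, 0], [0, 0, 0], -0.36],
  ],
)

```text
time: 26.9
tcp_pos: [538.0, 31.1, 130.4]
tcp_rot: [0.028, 3.141, 0.001]
wrist_force: [0.0, 0.3, 0.0]
grip_width: 0.683
grasp_force: 0.0
```

```bash
python3 - <<'E'
from h import *
i=get_image("top");b=blob(i,*COL["green"],(170,195,205,225));print(b,px2w("top",*b[0],56))
tins()
plan((443.5,-164.5,110),yaw=-1.2)
E
```

```text
(array([183.33870968, 213.45967742]), np.int32(124)) [569.68598525 271.09796038  56.        ]
top yellow [314.8 247.8] 134 [ 443.3 -164.5   50. ]
top white [313.2 204.6] 102 [ 589.3 -166.1   50. ]
side white [279.7 229.7] 85 [ 586.5 -166.9   50. ]
t 27.05 p [537.9  31.7 130.3] turn [ 0.     -0.      0.0007] w 0.6773243144739295
(443.5, -164.5, 110) [ 0.3648 -0.7907  0.081 ]
```

Request:
jog_arm(
  commands=[
    [[0.09, -0.2, 0.04], [0, 0, 0], -0.36],
    [[0.18, -0.4, 0.08], [0, 0, 0], -0.36],
    [[0.27, -0.6, 0.08], [0, 0, 0], -0.36],
    [[0.365, -0.79, 0.08], [0, 0, 0], -0.36],
    [[0.365, -0.79, 0.08], [0, 0, 0], -0.36],
    [[0.365, -0.79, 0.08], [0, 0, 0], -0.36],
    [[0.365, -0.79, 0.08], [0, 0, 0], -0.36],
    [[0.365, -0.79, 0.08], [0, 0, 0], -0.36],
    [[0.365, -0.79, 0.2], [0, 0, 0], -0.36],
    [[0.365, -0.79, 0.26], [0, 0, 0], -0.36],
  ],
)

```text
time: 28.05
tcp_pos: [443.0, -163.8, 63.6]
tcp_rot: [-0.025, -3.14, -0.002]
wrist_force: [0.3, 0.2, -0.2]
grip_width: 0.682
grasp_force: 0.0
```

Request:
jog_arm(
  commands=[
    [[0, 0, 0.1], [0, 0, 0], -0.36],
    [[0, 0, 0.148], [0, 0, 0], -0.36],
    [[0, 0, 0.148], [0, 0, 0], -0.36],
    [[0, 0, 0.148], [0, 0, 0], -0.36],
    [[0, 0, 0.148], [0, 0, 0], 1],
    [[0, 0, 0.148], [0, 0, 0], 1],
    [[0, 0, 0.148], [0, 0, 0], 1],
    [[0, 0, 0.148], [0, 0, 0], 1],
    [[0, 0, 0.148], [0, 0, 0], 1],
  ],
)

```text
time: 28.95
tcp_pos: [443.9, -165.9, 29.8]
tcp_rot: [0.029, 3.139, -0.002]
wrist_force: [-0.0, 1.7, 6.3]
grip_width: 0.5
grasp_force: 30.8
```

```bash
python3 - <<'E'
from h import *
p=read_state()["tcp_pos"];ox=p[0]-443.4
plan((p[0],p[1],130),(490,80,130),(509.7+ox,127.4,120),yaw=-1.2)
E
```

```text
t 28.95 p [ 443.9 -165.9   29.8] turn [-0.0002  0.0003  0.0004] w 0.5002301753307027
(np.float64(443.9191712576281), np.float64(-165.89942676084422), 130) [-8.000e-04 -4.000e-04 -4.008e-01]
(490, 80, 130) [-0.1672  0.9864 -0.4015]
(np.float64(510.2191712576281), 127.4, 120) [-0.2445  1.1775 -0.3615]
```

Request:
jog_arm(
  commands=[
    [[0, 0, -0.2], [0, 0, 0], 1],
    [[0, 0, -0.4], [0, 0, 0], 1],
    [[-0.03, 0.2, -0.4], [0, 0, 0], 1],
    [[-0.07, 0.4, -0.4], [0, 0, 0], 1],
    [[-0.1, 0.6, -0.4], [0, 0, 0], 1],
    [[-0.15, 0.8, -0.4], [0, 0, 0], 1],
    [[-0.167, 0.98, -0.4], [0, 0, 0], 1],
    [[-0.167, 0.98, -0.4], [0, 0, 0], 1],
    [[-0.167, 0.98, -0.4], [0, 0, 0], 1],
    [[-0.167, 0.98, -0.4], [0, 0, 0], 1],
  ],
)

```text
time: 29.95
tcp_pos: [489.3, 78.1, 128.5]
tcp_rot: [0.03, 3.141, -0.0]
wrist_force: [0.3, 0.3, -0.5]
grip_width: 0.503
grasp_force: 31.1
```

```bash
python3 - <<'E'
from h import *
plan((510.2,127.4,120),(510.2,127.4,54),yaw=-1.2)
E
```

```text
t 29.95 p [489.3  78.1 128.5] turn [-0.      0.      0.0003] w 0.5034681288981251
(510.2, 127.4, 120) [-0.0799  0.1987  0.0339]
(510.2, 127.4, 54) [-0.0799  0.1988  0.2979]
```

Request:
jog_arm(
  commands=[
    [[-0.04, 0.1, 0.03], [0, 0, 0], 1],
    [[-0.08, 0.199, 0.05], [0, 0, 0], 1],
    [[-0.08, 0.199, 0.15], [0, 0, 0], 1],
    [[-0.08, 0.199, 0.25], [0, 0, 0], 1],
    [[-0.08, 0.199, 0.298], [0, 0, 0], 1],
    [[-0.08, 0.199, 0.298], [0, 0, 0], 1],
    [[-0.08, 0.199, 0.298], [0, 0, 0], 1],
    [[-0.08, 0.199, 0.298], [0, 0, 0], 1],
    [[-0.08, 0.199, 0.298], [0, 0, 0], 1],
    [[-0.08, 0.199, 0.298], [0, 0, 0], 1],
  ],
)

```text
time: 30.95
tcp_pos: [510.7, 128.2, 54.7]
tcp_rot: [0.029, 3.14, 0.0]
wrist_force: [0.2, 0.6, -0.4]
grip_width: 0.502
grasp_force: 31.1
```

```bash
python3 - <<'E'
from h import *
plan((510.2,127.4,35.5),yaw=-1.2)
E
```

```text
t 30.95 p [510.7 128.2  54.7] turn [0.     0.0002 0.0004] w 0.5022489537593793
(510.2, 127.4, 35.5) [ 0.002  -0.0031  0.0768]
```

Request:
jog_arm(
  commands=[
    [[0.002, -0.003, 0.02], [0, 0, 0], 1],
    [[0.002, -0.003, 0.04], [0, 0, 0], 1],
    [[0.002, -0.003, 0.06], [0, 0, 0], 1],
    [[0.002, -0.003, 0.072], [0, 0, 0], 1],
    [[0.002, -0.003, 0.077], [0, 0, 0], 1],
    [[0.002, -0.003, 0.077], [0, 0, 0], 1],
  ],
)

```text
time: 31.55
tcp_pos: [510.7, 127.5, 35.8]
tcp_rot: [0.029, 3.139, -0.0]
wrist_force: [-1.7, -0.4, 7.7]
grip_width: 0.504
grasp_force: 32.0
```

Request:
jog_arm(
  commands=[
    [[0, 0, 0], [0, 0, 0], -0.2],
    [[0, 0, 0], [0, 0, 0], -0.36],
    [[0, 0, -0.1], [0, 0, 0], -0.36],
    [[0, 0, -0.25], [0, 0, 0], -0.36],
    [[0, 0, -0.38], [0, 0, 0], -0.36],
    [[0, -0.2, -0.38], [0, 0, 0], -0.36],
    [[-0.02, -0.4, -0.38], [0, 0, 0], -0.36],
    [[-0.05, -0.6, -0.38], [0, 0, 0], -0.36],
    [[-0.08, -0.8, -0.38], [0, 0, 0], -0.36],
    [[-0.08, -0.8, -0.38], [0, 0, 0], -0.36],
  ],
)

```text
time: 32.55
tcp_pos: [526.1, -78.1, 129.1]
tcp_rot: [0.037, 3.141, -0.002]
wrist_force: [-0.1, 1.4, 0.5]
grip_width: 0.68
grasp_force: 0.0
```

Request:
jog_arm(
  commands=[
    [[0, 0, 0], [0, 0, 0], -0.36],
    [[0, 0, 0], [0, 0, 0], -0.36],
    [[0, 0, 0], [0, 0, 0], -0.36],
  ],
)

```text
time: 32.85
tcp_pos: [525.8, -71.6, 129.4]
tcp_rot: [-0.026, -3.141, -0.001]
wrist_force: [-0.4, -0.1, -0.2]
grip_width: 0.681
grasp_force: 0.0
```

```bash
python3 - <<'E'
from h import *
i=get_image("top");b=blob(i,*COL["yellow"],(210,220,250,240));print(b,px2w("top",*b[0],56))
tins()
plan((589.3,-166.2,110),(589.3,-166.2,29),yaw=-1.2)
E
```

```text
(array([226.17647059, 230.05882353]), np.int32(136)) [509.83457895 128.45628958  56.        ]
top red [318.8 189.6] 10 [ 640.6 -187.7   50. ]
side white [279.4 229.7] 95 [ 585.7 -166.9   50. ]
t 33.0 p [526.  -71.8 129.6] turn [0.     0.     0.0007] w 0.6799454992285364
(589.3, -166.2, 110) [-0.2595 -0.3732  0.0784]
(589.3, -166.2, 29) [-0.2595 -0.3732  0.4024]
```

Request:
jog_arm(
  commands=[
    [[-0.13, -0.18, 0.04], [0, 0, 0], -0.36],
    [[-0.259, -0.373, 0.08], [0, 0, 0], -0.36],
    [[-0.259, -0.373, 0.08], [0, 0, 0], -0.36],
    [[-0.259, -0.373, 0.08], [0, 0, 0], -0.36],
    [[-0.259, -0.373, 0.08], [0, 0, 0], -0.36],
    [[-0.259, -0.373, 0.08], [0, 0, 0], -0.36],
    [[-0.259, -0.373, 0.2], [0, 0, 0], -0.36],
    [[-0.259, -0.373, 0.3], [0, 0, 0], -0.36],
    [[-0.259, -0.373, 0.402], [0, 0, 0], -0.36],
    [[-0.259, -0.373, 0.402], [0, 0, 0], -0.36],
  ],
)

```text
time: 34.0
tcp_pos: [586.5, -165.0, 25.9]
tcp_rot: [-0.027, -3.137, -0.004]
wrist_force: [-1.3, 1.0, -0.4]
grip_width: 0.68
grasp_force: 0.0
```

Request:
jog_arm(
  commands=[
    [[0, 0, 0], [0, 0, 0], -0.36],
    [[0, 0, 0], [0, 0, 0], 1],
    [[0, 0, 0], [0, 0, 0], 1],
    [[0, 0, 0], [0, 0, 0], 1],
    [[0, 0, 0], [0, 0, 0], 1],
    [[0, 0, 0], [0, 0, 0], 1],
  ],
)

```text
time: 34.6
tcp_pos: [590.3, -167.6, 31.5]
tcp_rot: [0.028, 3.139, -0.002]
wrist_force: [-0.7, 1.6, 7.8]
grip_width: 0.502
grasp_force: 31.1
```

```bash
python3 - <<'E'
from h import *
p=read_state()["tcp_pos"];ox=p[0]-589.3
plan((p[0],p[1],135),(540,75,135),yaw=-1.2);print(ox)
E
```

```text
t 34.6 p [ 590.3 -167.6   31.5] turn [-0.0002  0.0005  0.0005] w 0.5023994513552587
(np.float64(590.2973128379936), np.float64(-167.645378846392), 135) [-1.200e-03 -4.000e-04 -4.141e-01]
(540, 75, 135) [ 0.2174  0.9664 -0.4157]
0.9973128379936043
```

Request:
jog_arm(
  commands=[
    [[0, 0, -0.2], [0, 0, 0], 1],
    [[0, 0, -0.4], [0, 0, 0], 1],
    [[0.03, 0.2, -0.41], [0, 0, 0], 1],
    [[0.07, 0.4, -0.41], [0, 0, 0], 1],
    [[0.12, 0.6, -0.41], [0, 0, 0], 1],
    [[0.18, 0.8, -0.41], [0, 0, 0], 1],
    [[0.217, 0.966, -0.41], [0, 0, 0], 1],
    [[0.217, 0.966, -0.41], [0, 0, 0], 1],
    [[0.217, 0.966, -0.41], [0, 0, 0], 1],
    [[0.217, 0.966, -0.41], [0, 0, 0], 1],
  ],
)

```text
time: 35.6
tcp_pos: [539.7, 74.5, 132.2]
tcp_rot: [0.029, 3.14, -0.0]
wrist_force: [1.3, 0.1, -0.2]
grip_width: 0.506
grasp_force: 31.0
```

```bash
python3 - <<'E'
from h import *
plan((513.8,271.4,125),(513.8,271.4,56),yaw=-1.2)
E
```

```text
t 35.6 p [539.7  74.5 132.2] turn [-0.      0.0002  0.0003] w 0.5062458636285219
(513.8, 271.4, 125) [0.1184 0.7857 0.0283]
(513.8, 271.4, 56) [0.1187 0.7858 0.3043]
```

Request:
jog_arm(
  commands=[
    [[0.03, 0.2, 0.02], [0, 0, 0], 1],
    [[0.06, 0.4, 0.03], [0, 0, 0], 1],
    [[0.09, 0.6, 0.03], [0, 0, 0], 1],
    [[0.118, 0.786, 0.03], [0, 0, 0], 1],
    [[0.118, 0.786, 0.03], [0, 0, 0], 1],
    [[0.118, 0.786, 0.1], [0, 0, 0], 1],
    [[0.118, 0.786, 0.2], [0, 0, 0], 1],
    [[0.118, 0.786, 0.29], [0, 0, 0], 1],
    [[0.118, 0.786, 0.304], [0, 0, 0], 1],
    [[0.118, 0.786, 0.304], [0, 0, 0], 1],
  ],
)

```text
time: 36.6
tcp_pos: [513.5, 270.9, 55.4]
tcp_rot: [-0.031, -3.14, 0.001]
wrist_force: [1.0, 0.0, 0.1]
grip_width: 0.5
grasp_force: 31.1
```

Request:
jog_arm(
  commands=[
    [[0, 0, 0], [0, 0, 0], 1],
    [[0, 0, 0], [0, 0, 0], 1],
    [[0, 0, 0], [0, 0, 0], 1],
    [[0, 0, 0], [0, 0, 0], 1],
  ],
)

```text
time: 37.0
tcp_pos: [513.7, 272.3, 56.3]
tcp_rot: [0.029, 3.14, 0.0]
wrist_force: [0.3, 0.8, -0.7]
grip_width: 0.499
grasp_force: 31.1
```

```bash
python3 - <<'E'
from h import *
plan((513.8,271.4,37.5),yaw=-1.2)
E
```

```text
t 37.0 p [513.7 272.3  56.3] turn [0.0001 0.0002 0.0004] w 0.4991206107099256
(513.8, 271.4, 37.5) [-0.0005 -0.0035  0.0752]
```

Request:
jog_arm(
  commands=[
    [[0, -0.002, 0.02], [0, 0, 0], 1],
    [[0, -0.002, 0.04], [0, 0, 0], 1],
    [[0, -0.002, 0.06], [0, 0, 0], 1],
    [[0, -0.002, 0.07], [0, 0, 0], 1],
    [[0, -0.002, 0.075], [0, 0, 0], 1],
    [[0, -0.002, 0.075], [0, 0, 0], 1],
  ],
)

```text
time: 37.6
tcp_pos: [513.8, 271.6, 37.5]
tcp_rot: [0.029, 3.14, -0.0]
wrist_force: [-0.7, -1.5, 4.7]
grip_width: 0.503
grasp_force: 31.6
```

Request:
jog_arm(
  commands=[
    [[0, 0, 0], [0, 0, 0], -0.2],
    [[0, 0, 0], [0, 0, 0], -0.36],
    [[0, 0, -0.1], [0, 0, 0], -0.36],
    [[0, 0, -0.25], [0, 0, 0], -0.36],
    [[0, 0, -0.38], [0, 0, 0], -0.36],
    [[0.1, -0.15, -0.38], [0, 0, 0], 0],
    [[0.23, -0.3, -0.38], [0, 0, 0], 0.5],
    [[0.36, -0.45, -0.38], [0, 0, 0], 1],
    [[0.465, -0.518, -0.38], [0, 0, 0], 1],
    [[0.465, -0.518, -0.38], [0, 0, 0], 1],
  ],
)

```text
time: 38.6
tcp_pos: [392.4, 143.0, 131.7]
tcp_rot: [-0.031, -3.141, 0.0]
wrist_force: [0.8, 0.2, 0.5]
grip_width: -0.0
grasp_force: 0.0
```

Request:
jog_arm(
  commands=[
    [[0, 0, 0], [0, 0, 0], 1],
    [[0, 0, 0], [0, 0, 0], 1],
    [[0, 0, 0], [0, 0, 0], 1],
  ],
)

```text
time: 38.9
tcp_pos: [395.1, 144.7, 131.8]
tcp_rot: [-0.028, -3.141, -0.0]
wrist_force: [-0.2, 0.1, -0.4]
grip_width: -0.001
grasp_force: 0.0
```

```bash
python3 - <<'E'
from h import *
plan((396,145,36),yaw=-1.2)
t=get_image("top")[170:260,155:255];s=get_image("side")[110:200,205:305]
cv2.imwrite("pics/full.png",np.hstack([cv2.resize(a,(400,360),interpolation=2) for a in(t,s)]))
E
```

```text
t 38.9 p [395.1 144.7 131.8] turn [ 0.     -0.0001  0.0005] w -0.0009578399095552201
(396, 145, 36) [-0.0036  0.0011  0.3831]
```

View pics/full.png

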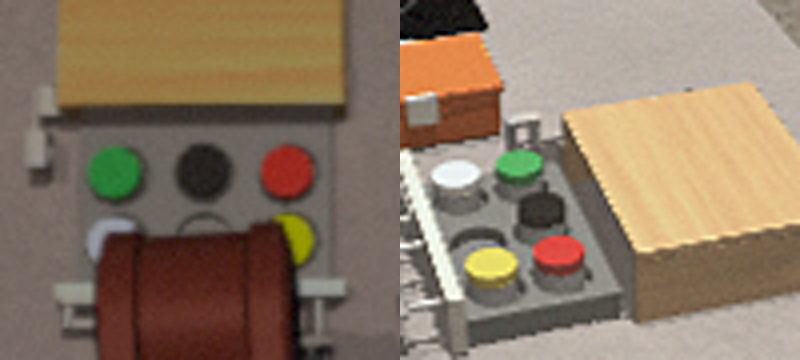

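All four tins sit level with the black one, and pocket 1 is empty. I'll lower in front of the handle and push.

Request:
jog_arm(
  commands=[
    [[0, 0, 0.18], [0, 0, 0], 1],
    [[0, 0, 0.36], [0, 0, 0], 1],
    [[0, 0, 0.383], [0, 0, 0], 1],
    [[0, 0, 0.383], [0, 0, 0], 1],
    [[0, 0, 0.383], [0, 0, 0], 1],
    [[-0.04, 0, 0.383], [0, 0, 0], 1],
    [[-0.1, 0, 0.383], [0, 0, 0], 1],
    [[-0.18, 0, 0.383], [0, 0, 0], 1],
    [[-0.26, 0, 0.383], [0, 0, 0], 1],
    [[-0.34, 0, 0.383], [0, 0, 0], 1],
  ],
)

```text
time: 40.0
tcp_pos: [481.4, 143.0, 38.5]
tcp_rot: [0.028, 3.14, 0.001]
wrist_force: [-4.0, 1.3, 3.0]
grip_width: 0.003
grasp_force: 2.0
```

Request:
jog_arm(
  commands=[
    [[-0.07, 0, 0], [0, 0, 0], 1],
    [[-0.14, 0, 0], [0, 0, 0], 1],
    [[-0.2, 0, 0], [0, 0, 0], 1],
    [[-0.25, 0, 0], [0, 0, 0], 1],
    [[-0.28, 0, 0], [0, 0, 0], 1],
    [[-0.28, 0, 0], [0, 0, 0], 1],
    [[-0.28, 0, 0], [0, 0, 0], 1],
  ],
)

```text
time: 40.7
tcp_pos: [550.2, 141.5, 37.1]
tcp_rot: [0.029, 3.14, 0.0]
wrist_force: [-0.7, 0.4, -0.7]
grip_width: 0.004
grasp_force: 0.0
```

Request:
jog_arm(
  commands=[
    [[-0.02, 0, 0], [0, 0, 0], 1],
    [[-0.04, 0, 0], [0, 0, 0], 1],
    [[-0.055, 0, 0], [0, 0, 0], 1],
    [[-0.07, 0, 0], [0, 0, 0], 1],
    [[-0.07, 0, 0], [0, 0, 0], 1],
    [[-0.07, 0, 0], [0, 0, 0], 1],
  ],
)

```text
time: 41.3
tcp_pos: [557.0, 141.9, 34.5]
tcp_rot: [-0.026, -3.121, 0.001]
wrist_force: [-48.3, -1.6, 30.4]
grip_width: 0.003
grasp_force: 24.6
```

Request:
jog_arm(
  commands=[
    [[0.06, 0, 0], [0, 0, 0], 1],
    [[0.12, 0, 0], [0, 0, 0], 1],
    [[0.12, 0, -0.15], [0, 0, 0], 1],
    [[0.12, 0, -0.3], [0, 0, 0], 1],
    [[0.12, 0.1, -0.4], [0, 0, 0], 0.2],
    [[0.05, 0.25, -0.4], [0, 0, 0], 0.2],
    [[-0.1, 0.4, -0.4], [0, 0, 0], 0.2],
    [[-0.1, 0.4, -0.4], [0, 0, 0], 0.2],
    [[-0.1, 0.4, -0.4], [0, 0, 0], 0.2],
    [[-0.1, 0.4, -0.4], [0, 0, 0], 0.2],
  ],
)

```text
time: 42.3
tcp_pos: [593.6, 240.2, 136.4]
tcp_rot: [0.029, 3.141, -0.0]
wrist_force: [-0.6, -0.2, 0.2]
grip_width: 0.396
grasp_force: 0.0
```

```bash
python3 - <<'E'
from h import *
plan((594.8,243,100),(594.8,243,71),yaw=-1.2)
i=get_image("side");print(blob(i,(0,150,60),(8,255,255),(225,120,262,170)))
for y in (243,280):print(w2px("side",(594,y,75)))
E
```

```text
t 42.3 p [593.6 240.2 136.4] turn [-0.      0.      0.0004] w 0.3959186219627977
(594.8, 243, 100) [-0.0046  0.0114  0.1457]
(594.8, 243, 71) [-0.0046  0.0114  0.2617]
(array([241.65, 148.7 ]), np.int32(20))
[242.57378757 148.61205652]
[239.8334443  143.51936188]
```

Knob is where expected (y≈243). I'll lower and grip.

Request:
jog_arm(
  commands=[
    [[-0.004, 0.011, 0.1], [0, 0, 0], 0.2],
    [[-0.004, 0.011, 0.2], [0, 0, 0], 0.2],
    [[-0.004, 0.011, 0.262], [0, 0, 0], 0.2],
    [[-0.004, 0.011, 0.262], [0, 0, 0], 0.2],
    [[-0.004, 0.011, 0.262], [0, 0, 0], 0.2],
    [[-0.004, 0.011, 0.262], [0, 0, 0], 1],
    [[-0.004, 0.011, 0.262], [0, 0, 0], 1],
    [[-0.004, 0.011, 0.262], [0, 0, 0], 1],
    [[-0.004, 0.011, 0.262], [0, 0, 0], 1],
  ],
  squeeze=40,
)

```text
time: 43.25
tcp_pos: [596.0, 243.5, 72.5]
tcp_rot: [0.029, 3.139, 0.0]
wrist_force: [-1.7, -1.6, 6.3]
grip_width: 0.169
grasp_force: 38.9
```

Request:
jog_arm(
  commands=[
    [[0, 0.04, 0], [0, 0, 0], 1],
    [[0, 0.08, 0], [0, 0, 0], 1],
    [[0, 0.12, 0], [0, 0, 0], 1],
    [[0, 0.15, 0], [0, 0, 0], 1],
    [[0, 0.17, 0], [0, 0, 0], 1],
    [[0, 0.18, 0], [0, 0, 0], 1],
    [[0, 0.18, 0], [0, 0, 0], 1],
    [[0, 0.18, 0], [0, 0, 0], 1],
  ],
)

```text
time: 44.05
tcp_pos: [596.7, 284.1, 72.4]
tcp_rot: [0.033, 3.14, -0.013]
wrist_force: [-3.9, -22.3, 11.8]
grip_width: 0.169
grasp_force: 40.0
```

The bolt travelled 40.6 mm to its stop. I'll release and retreat.

Request:
jog_arm(
  commands=[
    [[0, -0.008, 0], [0, 0, 0], 0.4],
    [[0, -0.012, 0], [0, 0, 0], 0.2],
    [[0, -0.012, 0], [0, 0, 0], 0.2],
    [[0, -0.012, -0.1], [0, 0, 0], 0.2],
    [[0, -0.012, -0.25], [0, 0, 0], 0.2],
    [[0, -0.012, -0.4], [0, 0, 0], 0.2],
    [[0.1, -0.2, -0.5], [0, 0, 0], 0],
    [[0.1, -0.5, -0.5], [0, 0, 0], 0],
    [[0.1, -0.8, -0.5], [0, 0, 0], 0],
    [[0.1, -1, -0.5], [0, 0, 0], 0],
  ],
)

```text
time: 45.05
tcp_pos: [567.5, 95.0, 195.7]
tcp_rot: [0.026, 3.14, 0.0]
wrist_force: [0.6, 0.0, 0.2]
grip_width: 0.5
grasp_force: 0.0
```

Request:
jog_arm(
  commands=[
    [[0, 0, 0], [0, 0, 0], 0],
    [[0, 0, 0], [0, 0, 0], 0],
    [[0, 0, 0], [0, 0, 0], 0],
  ],
)

```text
time: 45.35
tcp_pos: [567.7, 97.0, 195.2]
tcp_rot: [0.027, 3.141, 0.001]
wrist_force: [-1.2, -0.0, 0.4]
grip_width: 0.502
grasp_force: 0.0
```

```bash
python3 - <<'E'
from h import *
print(read_state()["tcp_pos"])
t=get_image("top");s=get_image("side")
cv2.imwrite("pics/end.png",np.hstack([cv2.resize(t[135:225,155:255],(500,450),interpolation=2),cv2.resize(s[80:240,150:257],(300,450),interpolation=2)]))
b=blob(t,(0,150,80),(6,255,255),(165,198,200,212));print(b,px2w("top",*b[0],94))
E
```

```text
[567.73672897  97.00938084 195.23337658]
(array([178.11111111, 204.72222222]), np.int32(18)) [592.74305247 282.7003707   94.        ]
```

View pics/end.png

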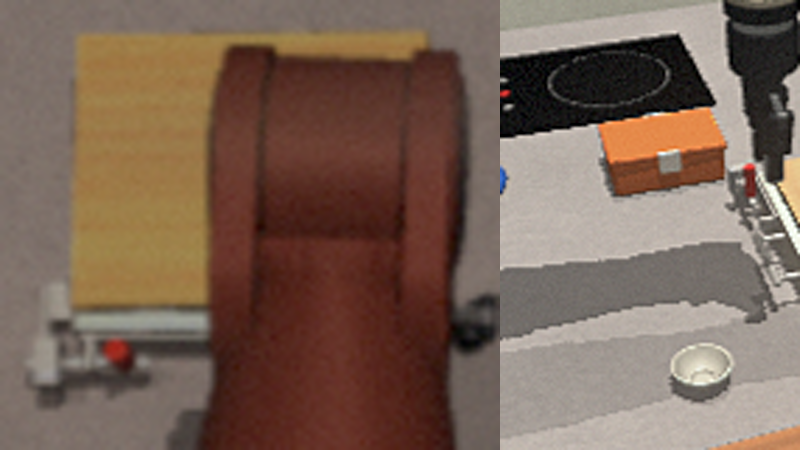

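The drawer is shut, with the panel flush at crop (140,322). The knob sits at (118,352) beside the keeper, about 3 mm further home than at the start. The bystanders have not moved.

```bash
python3 -c "
from cell import *
print(close_job())"
```

```text
the job is handed in; nothing more can be done
None
```

The job is handed in: the red, green, yellow and white tins (no copper one was present) each stand seated in their own pocket with the black-lidded tin undisturbed, the drawer is shut and the bolt is home at its stop, but the red tin took a second placing try after first catching a pocket rim at about 50 N.

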